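Pack the microscope's optics into the storage tray

TASK

Pack this microscope's loose optics upright, just as they stand now, into the storage tray: the condenser in the widest well, the two matching eyepieces in the two middle-sized wells (one each, either way round) and the objective in the narrowest well, each standing flat on the well's floor. Set them down gently, never letting one drop. Leave the fat eyepiece of the stereo microscope and the little oil bottle standing where they are: they do not belong in this tray.

Things in the scene. Friction and masses are not known exactly. Their poses are not given: they have to be found in the camera images.
- eyepiece_1_center (a point): one of two identical microscope eyepieces, standing on its eyecup with the metal sleeve up: 54 mm tall, black head diameter 38 mm up to z = 16, white collar tapering to z = 25, then a bare steel sleeve of diameter 23 mm from z = 25 to the top (grip here). z is height over its underside in mm. This point is at its centre, 27 mm above its underside, on its axis. Own z axis points up. 80 g or so.
- eyepiece_2_center (a point): one of two identical microscope eyepieces, standing on its eyecup with the metal sleeve up: 54 mm tall, black head diameter 38 mm up to z = 16, white collar tapering to z = 25, then a bare steel sleeve of diameter 23 mm from z = 25 to the top (grip here). z is height over its underside in mm. This point is at its centre, 27 mm above its underside, on its axis. Own z axis points up. 80 g or so.
- objective_center (a point): microscope objective, a slim all-metal barrel standing on its brass screw thread with the tapered lens nose up: 56 mm tall; thread diameter 20 mm up to z = 5, steel barrel of diameter 26 mm from z = 5 to z = 40 (grip its upper part), then a cone to an 11 mm nose. z is height over its underside in mm. This point is at its centre, 28 mm above its underside, on its axis. Own z axis points up. 110 g or so.
- condenser_center (a point): microscope condenser standing on its iris ring, lens up: 46 mm tall, black knurled ring of diameter 50 mm up to z = 9, dark metal body of diameter 39 mm from z = 9 to z = 40 (grip its upper part), then a bright lens cell tapering to 30 mm. z is height over its underside in mm. This point is at its centre, 23 mm above its underside, on its axis. Own z axis points up. 180 g or so.
- well_wide: holder with the widest well (for the condenser): a fixed light-grey block 84 x 84 mm, 14 mm high, with one round well of diameter 70 mm, 10 mm deep with a dark liner on its floor. Four such blocks stand two by two in one fixed white tray 184 mm square (rim 12 mm high). Origin: centre of the underside, under the well, 5 mm above the table; z up; well floor 4 mm and block top 14 mm above the origin.
- well_mid_1: holder with the first of two middle-sized wells (for an eyepiece): a fixed light-grey block 84 x 84 mm, 14 mm high, with one round well of diameter 58 mm, 10 mm deep with a dark liner on its floor. Four such blocks stand two by two in one fixed white tray 184 mm square (rim 12 mm high). Origin: centre of the underside, under the well, 5 mm above the table; z up; well floor 4 mm and block top 14 mm above the origin.
- well_mid_2: holder with the second of two middle-sized wells (for an eyepiece): a fixed light-grey block 84 x 84 mm, 14 mm high, with one round well of diameter 58 mm, 10 mm deep with a dark liner on its floor. Four such blocks stand two by two in one fixed white tray 184 mm square (rim 12 mm high). Origin: centre of the underside, under the well, 5 mm above the table; z up; well floor 4 mm and block top 14 mm above the origin.
- well_narrow: holder with the narrowest well (for the objective): a fixed light-grey block 84 x 84 mm, 14 mm high, with one round well of diameter 46 mm, 10 mm deep with a dark liner on its floor. Four such blocks stand two by two in one fixed white tray 184 mm square (rim 12 mm high). Origin: centre of the underside, under the well, 5 mm above the table; z up; well floor 4 mm and block top 14 mm above the origin.
- stereo_eyepiece_center (a point): look-alike, to be left alone: a fatter eyepiece from a stereo microscope, 50 mm tall, black and white head of diameter 52 mm, short steel sleeve of diameter 30 mm on top. This point is at its centre, 25 mm above its underside.
- oil_bottle_center (a point): look-alike, to be left alone: a small amber immersion-oil bottle with a paper band and a pointed black cap, diameter 27 mm, 62 mm tall. This point is at its centre, 31 mm above its underside.

How it is judged:
By the outcome, as a careful person would: the job done as asked, in the order asked, and still so for the second after the job is handed in, with the robot touching nothing.
It also fails if it takes over 96 s, if anything falls off the work surface, if the arm or the gripper's body presses on something with over 40 N, if the wrist force passes 120 N, or if a joint passes its speed limit or range.

ROBOT

A 6-joint arm with a two-finger parallel gripper is mounted at the origin on the work surface. World frame = base frame: x ahead of the robot, y to its left, z up, the work surface at z = 0. Lengths are in m, angles in rad, forces in N, time in s.
With the tool pointing down it reaches from about 0.25 to 0.775 m from the base axis. Payload 4 kg.
Tool frame: the origin (TCP) lies at the very end of the fingers, on their centre line; the grasp point (between the pads) lies 19 mm behind it (arm.grip_depth is the z of the grasp point in the tool frame, in m); z points along the fingers, x is the direction in which the jaws open and shut, and the axes are right-handed (so a half turn about z gives the same grasp; the last joint's range is limited). The gripper opens to 85 mm and grips with 20 to 120 N. Pads are 22 mm wide; open, the fingers measure 114 mm over their backs; the gripper's body (76 mm by 85 mm) begins 54 mm behind the grasp point. The pads swing forward as they close: fully open they stand 13 mm farther back than shut.
Start: joints at [1.092, 0.087, 1.371, -0, 1.684, -0.103], TCP at [0.202, 0.512, 0.231] pointing down, gripper open.
Joint ranges: [-3.1, 3.1], [-0.76, 2.03], [0.27, 2.55], [-1.08, 4.22], [0.17, 2.65], [-2.57, 2.57]. Speed limits (rad/s): [2.79, 2.79, 3.14, 3.14, 3.14, 3.14].

INTERFACE

Orientations are given as a rotation vector (axis times angle).
In Python, from bench import arm gives the robot as it stands.
- The arm moves only by the tool send_rows, never from a script. Its argument "deltas" is one flat list of numbers, 4 for each row, row after row: the shift along the tool's x, y, z in units of 40 mm (1.0 is 40 mm), then the turn about the tool's z in units of 5 degrees (1.0 is 5 degrees). In form: [x, y, z, spin, x, y, z, spin, ...]. A call has exactly 8 rows; each row shifts and turns the pose as measured when the row begins, along the tool's axes as they then stand; what a row does not reach is not made up. A row lasts 1/12 s, in which the tool goes at most 41.7 mm and 7.16 degrees, less where a joint would pass 70% of its speed; a pose out of reach is approached as far as the arm can. A call is refused whole if a number of a shift passes 1 or a number of a turn 1, either way. A call with a gripper value outside its range is refused whole. "hand" is the finger opening in mm, from 0 to 85.4, set as the call begins (left out, the last holds). The fingers move at their own pace and stop on an object; "grip_force" is the grip in N (left out, the last holds). Time passes only in rows, so rows that do not move let the fingers close, or fill a call up. It gives the time, the measured TCP pose, the force and the opening at its end, in the units of the state.
- arm.observe(): the state, without advancing time (a new reading comes with each control period).
- arm.snapshot(name): name is "scene" or "top" or "wrist"; returns a dict with "color" (480x640x3 uint8, red, green, blue), "K" (3x3 intrinsics, pixels), "origin" and "orientation" of the camera in the world. Camera axes: x right, y up, looking along -z (the intrinsics and any distortion apply to the point x, -y, -z); pixel columns grow to the right and rows downward; lengths in m; the calibration is good to about 2 mm. A picture is of the moment at which its call begins. There is no depth.
- arm.finish_job(): hands the job in, once; it reports no verdict.
The state is a dict: "time_s": time; "joints": joint angles; "joint_velocities": joint speeds; "tau": joint torques, N m; "tool_pos": TCP position; "eef_rot": TCP orientation; "contact_force": force on the tool from outside, world axes, zero at the start; "moment": the same for the moment, N m; "width": finger opening in m.
Only numpy, scipy, OpenCV 4.12 (cv2) and the standard library are available. Lean on these libraries where they do the work, as an engineer would, in place of code of your own. Each camera call takes 0.05 s, during which the arm holds its last target.

## Working session

There is one attempt and no reset: what is moved stays moved. The work goes in short steps, Python scripts to look and compute and a tool call to move; the robot and the scene stay as the last step left them, time stands still between calls to the robot, and variables do not carry over. Pictures are saved under pics/ and viewed, and the job is handed in when it is done.

Besides the shell and the picture viewer there is one more tool, called after "Call:" as name(argument=value, ...), one argument or row to a line, values as JSON. send_rows: Moves the arm, as the interface text tells. Its arguments: {"type":"object","properties":{"deltas":{"type":"array"},"hand":{"type":"number"},"grip_force":{"type":"number"}},"required":["deltas"]}

```bash
mkdir -p pics; ls
python3 - <<'E'
from bench import arm
import cv2
s=arm.observe();print(s)
print(arm.grip_depth)
for n in ["scene","top","wrist"]:
    d=arm.snapshot(n);cv2.imwrite(f"pics/{n}0.png",d["color"][:,:,::-1]);print(n,d["K"],d["origin"],d["orientation"],[k for k in d])
E
```

```text
pics
{'time_s': 0.0, 'joints': array([ 1.09190786e+00,  8.80001349e-02,  1.37226867e+00,  6.68377872e-07,
        1.68358169e+00, -1.03087608e-01]), 'joint_velocities': array([-0.00072954,  0.00234186,  0.00069696,  0.00056764,  0.00080168,
       -0.00100143]), 'tau': array([ 2.63978764e-04, -3.51854503e+01, -3.13279867e+01, -1.31816913e-05,
        1.06498628e-02,  4.88612841e-06]), 'tool_pos': array([0.20162961, 0.51117976, 0.23010713]), 'eef_rot': array([ 2.59641228,  1.76677988, -0.00312133]), 'contact_force': array([ 0.42688104,  0.07158745, -0.12524505]), 'moment': array([0.01801279, 0.01732272, 0.03693107]), 'width': 0.08498364816185032}
-0.0187
scene [[472.23082612   0.         322.94350393]
 [  0.         472.23082612 236.80437496]
 [  0.           0.           1.        ]] [ 0.81061783 -0.4670162   0.67840996] [0.6771331  0.20684701 0.54613713] ['color', 'K', 'origin', 'orientation']
top [[514.00618847   0.         319.74845689]
 [  0.         514.00618847 252.16649809]
 [  0.           0.           1.        ]] [ 0.47816378 -0.03854992  0.87438244] [ 0.06691147 -0.04962561 -1.55552816] ['color', 'K', 'origin', 'orientation']
wrist [[367.70463609   0.         326.92755776]
 [  0.         367.70463609 244.44045918]
 [  0.           0.           1.        ]] [0.14173217 0.53536942 0.372829  ] [-0.22892817 -0.15468865  1.1887882 ] ['color', 'K', 'origin', 'orientation']
```

View pics/top0.png

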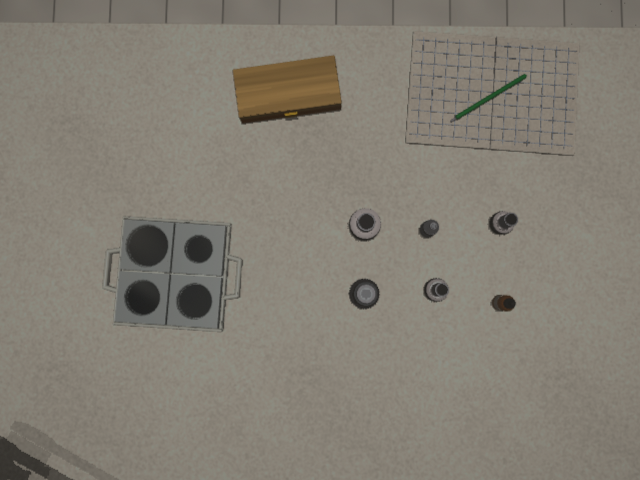

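View pics/scene0.png

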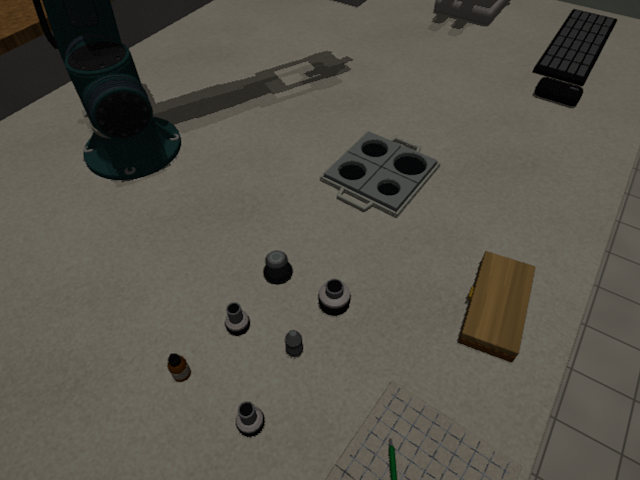

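View pics/wrist0.png

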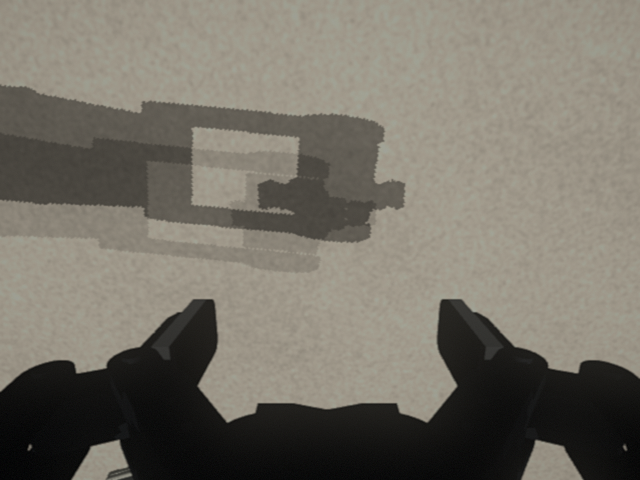

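```bash
cat > h.py <<'E'
import numpy as np, cv2
from scipy.spatial.transform import Rotation as R
def ray(d,px):
    K=d["K"];u,v=px
    c=np.array([(u-K[0,2])/K[0,0],-(v-K[1,2])/K[1,1],-1.])
    return R.from_rotvec(d["orientation"]).apply(c)
def onz(d,px,z):
    r=ray(d,px);o=np.array(d["origin"]);return o+r*(z-o[2])/r[2]
def proj(d,P):
    c=R.from_rotvec(d["orientation"]).inv().apply(np.atleast_2d(P)-d["origin"])
    K=d["K"];return np.c_[K[0,0]*c[:,0]/-c[:,2]+K[0,2],K[1,1]*-c[:,1]/-c[:,2]+K[1,2]]
E
python3 - <<'E'
from h import *
im=cv2.imread("pics/top0.png")
a=cv2.resize(im[195:325,330:530],None,fx=4,fy=4,interpolation=cv2.INTER_CUBIC);a=cv2.convertScaleAbs(a,alpha=1.4)
cv2.imwrite("pics/c1.png",a)
a=cv2.resize(im[205:340,95:250],None,fx=4,fy=4,interpolation=cv2.INTER_CUBIC)
cv2.imwrite("pics/c2.png",a)
E
```

```text
(no output)
```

View pics/c1.png

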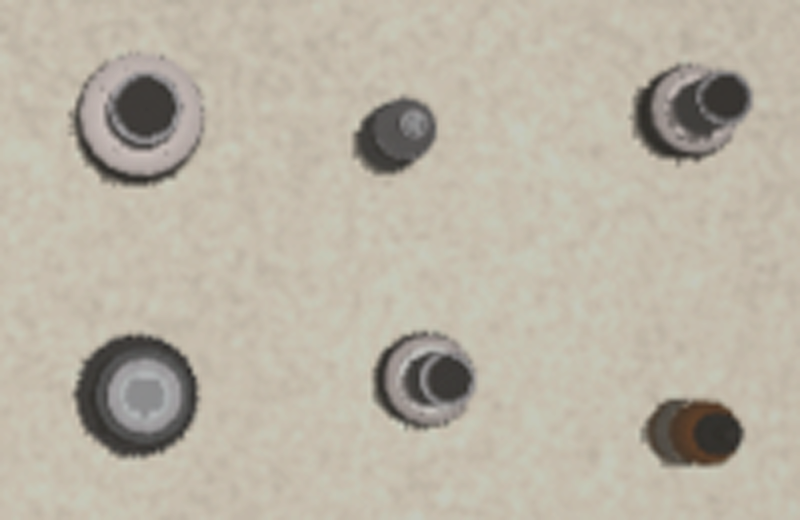

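View pics/c2.png

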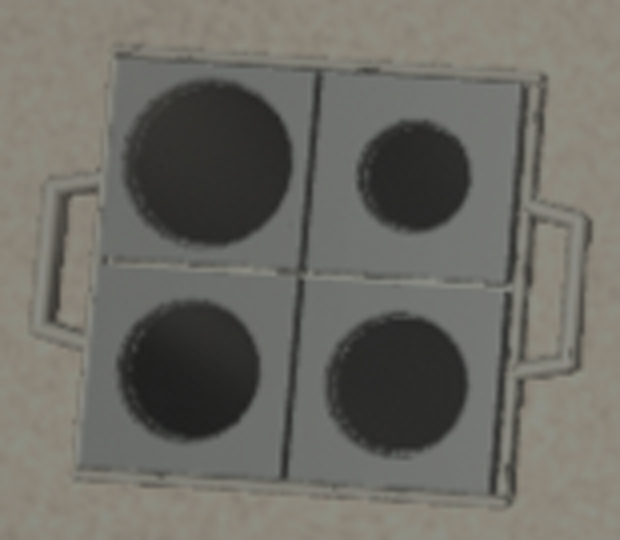

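Run:
```python
from h import *
from bench import arm
d=arm.snapshot("top")
s=arm.snapshot("scene")
f=lambda x,y,ox,oy:(ox+(x+.5)/4-.5,oy+(y+.5)/4-.5)
im=s["color"][:,:,::-1].copy()
for n,x,y,z in [("cond",145,396,.046),("condbase",137,396,.008),("epA",447,379,.054),("epAhead",423,379,.018),("epB",724,97,.054),("epBh",690,111,.018),("obj",415,124,.056),("stereo",145,106,.05),("oil",717,434,.06)]:
    p=onz(d,f(x,y,330,195),z);q=proj(s,p)[0];print(n,p.round(4),q.round(1));cv2.circle(im,tuple(int(round(v)) for v in q),1,(0,0,255),-1)
for n,x,y in [("wide",209,162),("narrow",414,175),("midL",189,370),("midR",398,384)]:
    p=onz(d,f(x,y,95,205),.019);q=proj(s,p)[0];print(n,p.round(4),q.round(1));cv2.circle(im,tuple(int(round(v)) for v in q),1,(0,0,255),-1)
a=cv2.resize(im[120:440,150:450],None,fx=1.87,fy=1.87,interpolation=cv2.INTER_CUBIC)
cv2.imwrite("pics/c3.png",cv2.convertScaleAbs(a,alpha=1.5))
```

```text
cond [ 0.4741 -0.104   0.046 ] [274.7 256.9]
condbase [ 0.4739 -0.1036  0.008 ] [276.6 270. ]
epA [ 0.4827 -0.2231  0.054 ] [232.5 308. ]
epAhead [ 0.4827 -0.2212  0.018 ] [236.8 319.1]
epB [ 0.597 -0.334  0.054] [245.2 409.1]
epBh [ 0.5961 -0.3328  0.018 ] [248.8 417.4]
obj [ 0.5842 -0.2101  0.056 ] [291.3 332.9]
stereo [ 0.5908 -0.1027  0.05  ] [333.7 285.9]
oil [ 0.4627 -0.3274  0.06  ] [173.7 352.6]
wide [0.5496 0.2613 0.019 ] [408.9 163.4]
narrow [0.5453 0.175  0.019 ] [387.8 186.9]
midL [0.4626 0.2662 0.019 ] [373.6 147.8]
midR [0.4581 0.1789 0.019 ] [351.2 170.1]
```

View pics/c3.png

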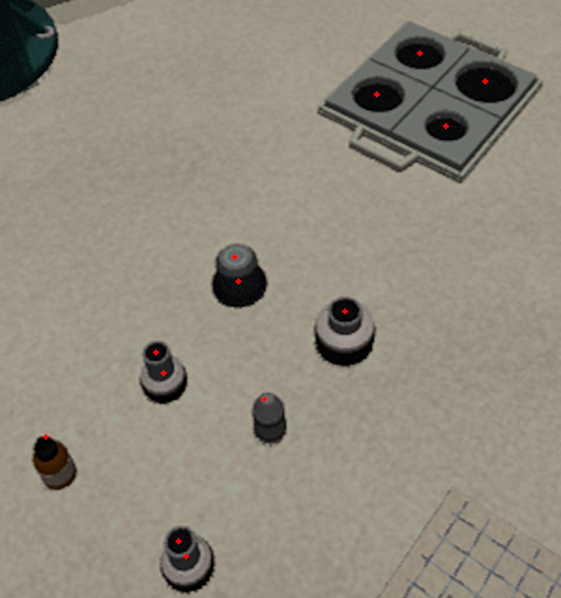

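```bash
cat > go.py <<'E'
import sys
from h import *
from bench import arm
s=arm.observe();t=np.array([float(v) for v in sys.argv[1:4]])
M=R.from_rotvec(s["eef_rot"])
d=M.inv().apply(t-s["tool_pos"])/.04
print("t",round(s["time_s"],2),"pos",s["tool_pos"].round(4),"F",s["contact_force"].round(1),"w",round(s["width"]*1000,1),"zaxis",M.apply([0,0,1]).round(4))
print("units",d.round(3),"per8",(d/8).round(3),"per16",(d/16).round(3),"n",np.abs(d).max().round(1), "j",s["joints"].round(2))
E
python3 go.py .474 -.104 .12
```

```text
t 0.25 pos [0.2018 0.5114 0.2307] F [ 0.2  0.4 -0.1] w 85.8 zaxis [-5.e-04 -1.e-03 -1.e+00]
units [-11.811  11.978   2.78 ] per8 [-1.476  1.497  0.347] per16 [-0.738  0.749  0.174] n 12.0 j [ 1.09  0.09  1.37  0.    1.68 -0.1 ]
```

Call:
send_rows(
  deltas=[-0.6, 0.6, 0.1, 0, -0.7, 0.7, 0.1, 0, -0.7, 0.7, 0.1, 0, -0.7, 0.7, 0.1, 0, -0.7, 0.7, 0.1, 0, -0.7, 0.7, 0.1, 0, -0.7, 0.7, 0.1, 0, -0.7, 0.7, 0.1, 0],
  hand=85,
  grip_force=40,
)

```text
time_s: 0.92
tool_pos: [0.3274, 0.2221, 0.1951]
eef_rot: [-2.581, -1.788, -0.001]
contact_force: [1.6, 0.8, 0.1]
width: 0.0848
```

```bash
python3 go.py .474 -.104 .15
```

```text
t 0.92 pos [0.3274 0.2221 0.1951] F [1.6 0.8 0.1] w 84.8 zaxis [-5.0e-04  1.4e-03 -1.0e+00]
units [-6.347  6.296  1.113] per8 [-0.793  0.787  0.139] per16 [-0.397  0.394  0.07 ] n 6.3 j [ 0.45 -0.26  1.76  0.    1.64 -0.76]
```

Call:
send_rows(
  deltas=[-0.7, 0.7, 0.1, 0, -0.7, 0.7, 0.1, 0, -0.7, 0.7, 0.1, 0, -0.7, 0.7, 0.1, 0, -0.7, 0.7, 0.1, 0, -0.7, 0.7, 0.1, 0, -0.7, 0.7, 0.1, 0, -0.7, 0.7, 0.1, 0],
)

```text
time_s: 1.58
tool_pos: [0.4606, -0.0816, 0.1628]
eef_rot: [2.581, 1.788, 0.012]
contact_force: [-0.1, 0.5, -0.0]
width: 0.085
```

```bash
python3 go.py .474 -.104 .15
```

```text
t 1.58 pos [ 0.4606 -0.0816  0.1628] F [-0.1  0.5 -0. ] w 85.0 zaxis [ 0.0076  0.0029 -1.    ]
units [-0.407  0.508  0.321] per8 [-0.051  0.064  0.04 ] per16 [-0.025  0.032  0.02 ] n 0.5 j [-0.3  -0.08  1.67  0.01  1.54 -1.51]
```

Call:
send_rows(
  deltas=[-0.2, 0.25, 0.1, 0, -0.15, 0.2, 0.1, 0, -0.05, 0.05, 0.1, 0, 0, 0, 0, 0, 0, 0, 0, 0, 0, 0, 0, 0, 0, 0, 0, 0, 0, 0, 0, 0],
)

```text
time_s: 2.25
tool_pos: [0.4741, -0.1062, 0.1484]
eef_rot: [-2.585, -1.784, -0.009]
contact_force: [-1.0, 0.6, -0.1]
width: 0.0849
```

```bash
python3 go.py .474 -.104 .014
python3 - <<'E'
from h import *
from bench import arm
d=arm.snapshot("wrist");im=d["color"][:,:,::-1].copy()
for P in [(.474,-.104,.046),(.4827,-.2231,.054)]:
    q=proj(d,P)[0];print(q);cv2.circle(im,tuple(int(round(v)) for v in q),2,(0,0,255),-1)
cv2.imwrite("pics/w1.png",im)
E
```

```text
t 2.25 pos [ 0.4741 -0.1062  0.1484] F [-1.   0.6 -0.1] w 84.9 zaxis [ 0.0043  0.0043 -1.    ]
units [ 0.032 -0.03   3.359] per8 [ 0.004 -0.004  0.42 ] per16 [ 0.002 -0.002  0.21 ] n 3.4 j [-0.34 -0.03  1.65  0.01  1.51 -1.55]
[328.28950197 241.99929063]
[173.82279995 314.6065891 ]
```

View pics/w1.png

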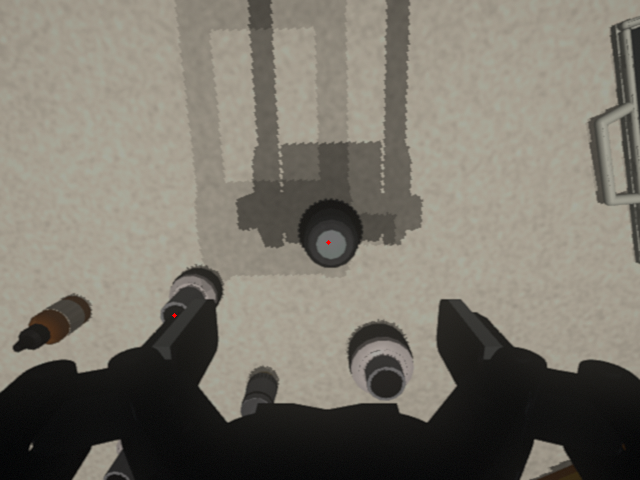

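Call:
send_rows(
  deltas=[0.03, -0.03, 0.4, 0, 0.02, 0, 0.5, 0, 0, 0, 0.6, 0, 0, 0, 0.6, 0, 0, 0, 0.5, 0, 0, 0, 0.3, 0, 0, 0, 0.2, 0, 0, 0, 0.1, 0],
)

```text
time_s: 2.97
tool_pos: [0.4789, -0.1002, 0.0224]
eef_rot: [2.57, 1.788, 0.025]
contact_force: [-0.6, -0.4, -0.5]
width: 0.0848
```

```bash
python3 go.py .474 -.104 .014
```

```text
t 2.97 pos [ 0.4789 -0.1002  0.0224] F [-0.6 -0.4 -0.5] w 84.8 zaxis [ 0.0195 -0.     -0.9998]
units [-0.134 -0.085  0.208] per8 [-0.017 -0.011  0.026] per16 [-0.008 -0.005  0.013] n 0.2 j [-0.33  0.08  1.81  0.01  1.23 -1.54]
```

Call:
send_rows(
  deltas=[-0.08, -0.08, 0.08, 0, -0.02, 0, 0.06, 0, 0, 0, 0.06, 0, 0, 0, 0, 0, 0, 0, 0, 0, 0, 0, 0, 0, 0, 0, 0, 0, 0, 0, 0, 0],
)

```text
time_s: 3.63
tool_pos: [0.4771, -0.1037, 0.0177]
eef_rot: [2.564, 1.785, 0.032]
contact_force: [0.6, -0.4, 0.3]
width: 0.0851
```

```bash
python3 go.py .474 -.104 .014;python3 - <<'E'
from h import *
from bench import arm
d=arm.snapshot("wrist");im=d["color"][:,:,::-1].copy()
cv2.imwrite("pics/w2.png",im)
E
```

```text
t 3.63 pos [ 0.4771 -0.1037  0.0177] F [ 0.6 -0.4  0.3] w 85.1 zaxis [ 0.0268 -0.0026 -0.9996]
units [-0.034 -0.072  0.09 ] per8 [-0.004 -0.009  0.011] per16 [-0.002 -0.004  0.006] n 0.1 j [-0.33  0.08  1.82  0.01  1.21 -1.55]
```

View pics/w2.png

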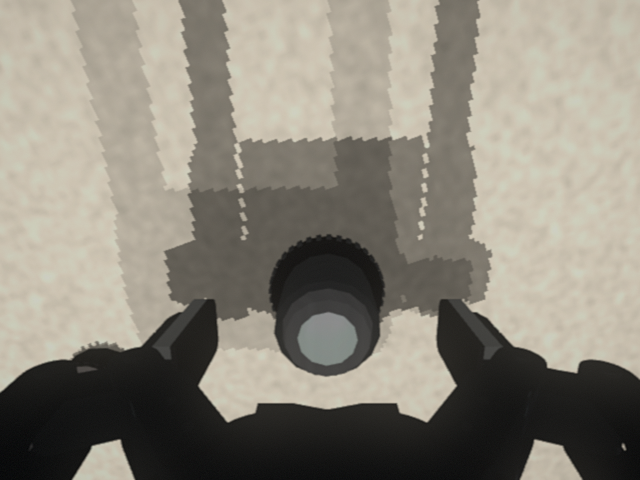

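Call:
send_rows(
  deltas=[-0.03, -0.06, 0.08, 0, 0, 0, 0, 0, 0, 0, 0, 0, 0, 0, 0, 0, 0, 0, 0, 0, 0, 0, 0, 0, 0, 0, 0, 0, 0, 0, 0, 0],
  hand=30,
  grip_force=40,
)

```text
time_s: 4.35
tool_pos: [0.4747, -0.1041, 0.0146]
eef_rot: [2.563, 1.785, 0.033]
contact_force: [0.0, -0.3, 0.1]
width: 0.0378
```

```bash
python3 go.py .474 -.104 .014;python3 - <<'E'
from h import *
from bench import arm
d=arm.snapshot("wrist");im=d["color"][:,:,::-1].copy()
cv2.imwrite("pics/w3.png",im)
d=arm.snapshot("scene");im=d["color"][:,:,::-1].copy()
cv2.imwrite("pics/s3.png",cv2.resize(im[180:340,180:340],None,fx=4,fy=4)[:600])
E
```

```text
t 4.35 pos [ 0.4747 -0.1041  0.0146] F [ 0.  -0.3  0.1] w 37.8 zaxis [ 0.0278 -0.0029 -0.9996]
units [-0.003 -0.017  0.014] per8 [-0.    -0.002  0.002] per16 [-0.    -0.001  0.001] n 0.0 j [-0.34  0.08  1.83  0.01  1.21 -1.56]
```

View pics/w3.png

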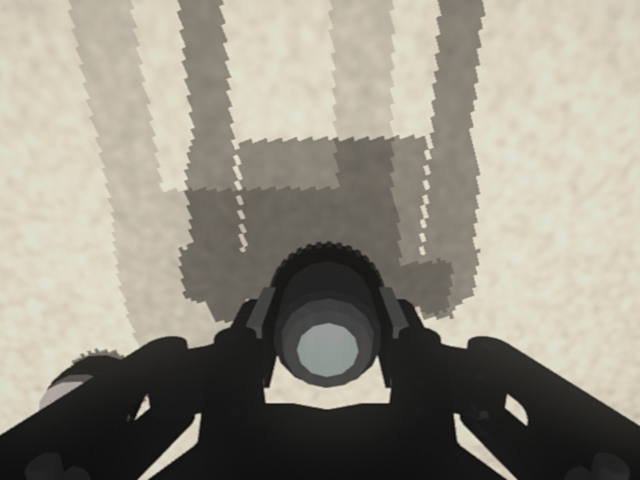

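View pics/s3.png

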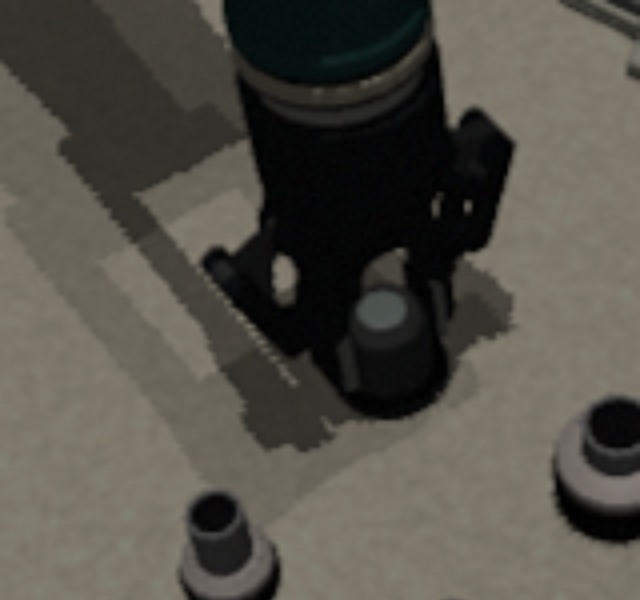

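Call:
send_rows(
  deltas=[0, 0, -0.1, 0, 0, 0, -0.2, 0, 0, 0, -0.4, 0, 0, 0, -0.4, 0, 0, 0, -0.4, 0, 0, 0, -0.3, 0, 0, 0, -0.2, 0, 0, 0, -0.1, 0],
)

```text
time_s: 5.12
tool_pos: [0.4681, -0.1024, 0.0999]
eef_rot: [2.571, 1.79, 0.022]
contact_force: [0.1, 0.7, -0.9]
width: 0.0377
```

```bash
python3 go.py .550 .262 .10
```

```text
t 5.12 pos [ 0.4681 -0.1024  0.0999] F [ 0.1  0.7 -0.9] w 37.7 zaxis [ 0.0166  0.0011 -0.9999]
units [ 9.255 -1.242  0.043] per8 [ 1.157 -0.155  0.005] per16 [ 0.578 -0.078  0.003] n 9.3 j [-0.34 -0.02  1.74  0.01  1.4  -1.56]
```

Call:
send_rows(
  deltas=[0.4, -0.1, 0, 0, 0.6, -0.1, 0, 0, 0.7, -0.1, 0, 0, 0.7, -0.1, 0, 0, 0.7, -0.1, 0, 0, 0.7, -0.1, 0, 0, 0.7, -0.1, 0, 0, 0.7, -0.1, 0, 0],
)

```text
time_s: 5.78
tool_pos: [0.5107, 0.1058, 0.1002]
eef_rot: [2.58, 1.773, 0.016]
contact_force: [0.9, 0.1, -3.2]
width: 0.0379
```

```bash
python3 go.py .550 .262 .10
```

```text
t 5.78 pos [0.5107 0.1058 0.1002] F [ 0.9  0.1 -3.2] w 37.9 zaxis [ 0.0145 -0.0035 -0.9999]
units [ 3.999 -0.482  0.007] per8 [ 0.5   -0.06   0.001] per16 [ 0.25 -0.03  0.  ] n 4.0 j [ 0.1   0.08  1.64 -0.01  1.4  -1.1 ]
```

Call:
send_rows(
  deltas=[0.7, -0.1, 0, 0, 0.7, -0.1, 0, 0, 0.7, -0.1, 0, 0, 0.6, -0.05, 0, 0, 0.5, 0, 0, 0, 0.3, 0, 0, 0, 0.15, 0, 0, 0, 0.05, 0, 0, 0],
)

```text
time_s: 6.45
tool_pos: [0.5479, 0.2614, 0.0945]
eef_rot: [2.578, 1.785, 0.001]
contact_force: [-0.4, 0.0, -2.2]
width: 0.0377
```

```bash
python3 go.py .550 .262 .10
```

```text
t 6.45 pos [0.5479 0.2614 0.0945] F [-0.4  0.  -2.2] w 37.7 zaxis [ 0.004  -0.0048 -1.    ]
units [ 0.032  0.043 -0.137] per8 [ 0.004  0.005 -0.017] per16 [ 0.002  0.003 -0.009] n 0.1 j [ 0.35  0.27  1.43 -0.01  1.44 -0.86]
```

Call:
send_rows(
  deltas=[0.03, 0.04, 0.1, 0, 0, 0, 0.25, 0, 0, 0, 0.3, 0, 0, 0, 0.3, 0, 0, 0, 0.25, 0, 0, 0, 0.1, 0, 0, 0, 0.05, 0, 0, 0, 0, 0],
)

```text
time_s: 7.12
tool_pos: [0.5479, 0.2552, 0.0317]
eef_rot: [2.583, 1.777, -0.013]
contact_force: [-0.1, 0.1, -1.8]
width: 0.0377
```

```bash
python3 go.py .550 .262 .0236
python3 - <<'E'
from h import *
from bench import arm
d=arm.snapshot("wrist");im=d["color"][:,:,::-1].copy()
cv2.imwrite("pics/w4.png",im)
d=arm.snapshot("scene");im=d["color"][:,:,::-1].copy()
cv2.imwrite("pics/s4.png",cv2.convertScaleAbs(cv2.resize(im[80:230,310:460],None,fx=4,fy=4),alpha=1.6))
E
```

```text
t 7.12 pos [0.5479 0.2552 0.0317] F [-0.1  0.1 -1.8] w 37.7 zaxis [-0.003  -0.0098 -0.9999]
units [ 0.18  -0.011  0.2  ] per8 [ 0.023 -0.001  0.025] per16 [ 0.011 -0.001  0.012] n 0.2 j [ 0.35  0.33  1.49 -0.01  1.33 -0.86]
```

View pics/w4.png

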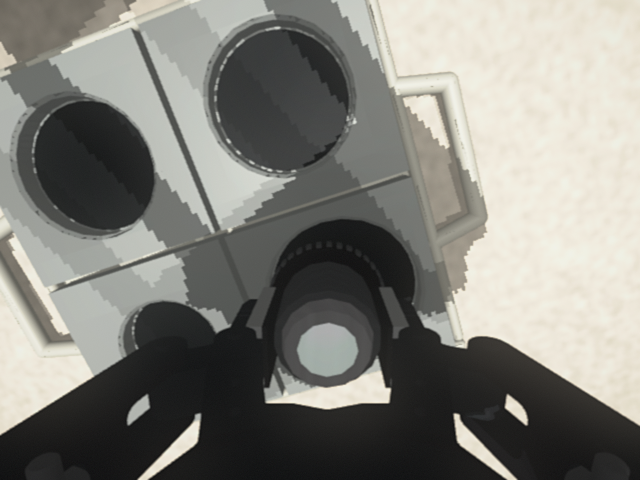

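View pics/s4.png

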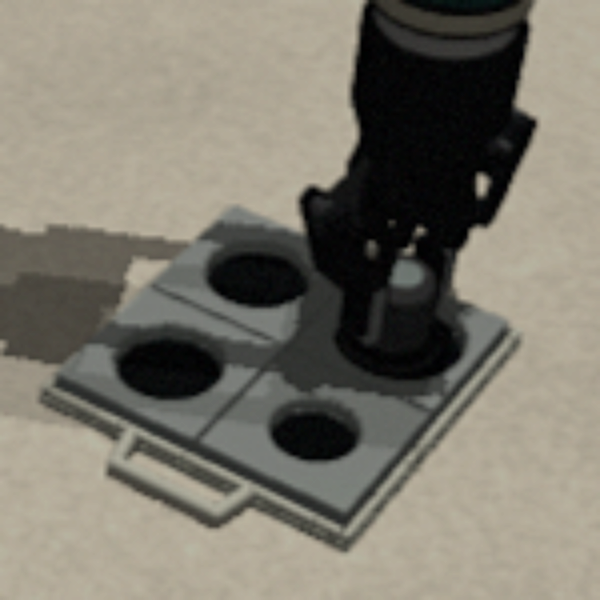

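Call:
send_rows(
  deltas=[0.1, 0, 0, 0, 0.08, 0, 0, 0, 0, 0, 0.05, 0, 0, 0, 0.04, 0, 0, 0, 0.03, 0, 0, 0, 0.02, 0, 0, 0, 0, 0, 0, 0, 0, 0],
)

```text
time_s: 7.88
tool_pos: [0.5538, 0.2646, 0.0304]
eef_rot: [2.58, 1.778, 0.002]
contact_force: [-0.8, -0.2, -2.0]
width: 0.0375
```

```bash
python3 go.py .550 .262 .0236
```

```text
t 7.88 pos [0.5538 0.2646 0.0304] F [-0.8 -0.2 -2. ] w 37.5 zaxis [ 0.0057 -0.0063 -1.    ]
units [-0.095 -0.067  0.169] per8 [-0.012 -0.008  0.021] per16 [-0.006 -0.004  0.011] n 0.2 j [ 0.36  0.34  1.48 -0.01  1.32 -0.85]
```

Call:
send_rows(
  deltas=[-0.06, -0.05, 0.05, 0, 0, 0, 0.05, 0, 0, 0, 0.05, 0, 0, 0, 0.04, 0, 0, 0, 0.03, 0, 0, 0, 0.02, 0, 0, 0, 0, 0, 0, 0, 0, 0],
)

```text
time_s: 8.55
tool_pos: [0.5513, 0.263, 0.024]
eef_rot: [2.58, 1.777, 0.006]
contact_force: [-0.1, 0.6, 0.9]
width: 0.0379
```

```bash
python3 go.py .550 .262 .0236
```

```text
t 8.55 pos [0.5513 0.263  0.024 ] F [-0.1  0.6  0.9] w 37.9 zaxis [ 0.0081 -0.0054 -1.    ]
units [-0.035 -0.022  0.011] per8 [-0.004 -0.003  0.001] per16 [-0.002 -0.001  0.001] n 0.0 j [ 0.36  0.34  1.49 -0.01  1.3  -0.85]
```

Call:
send_rows(
  deltas=[0, 0, 0.03, 0, 0, 0, 0.03, 0, 0, 0, 0.02, 0, 0, 0, 0, 0, 0, 0, 0, 0, 0, 0, 0, 0, 0, 0, 0, 0, 0, 0, 0, 0],
)

```text
time_s: 9.22
tool_pos: [0.5516, 0.2631, 0.024]
eef_rot: [2.579, 1.777, 0.007]
contact_force: [-1.0, -0.7, 1.9]
width: 0.0379
```

```bash
python3 go.py .550 .262 .0236
```

```text
t 9.22 pos [0.5516 0.2631 0.024 ] F [-1.  -0.7  1.9] w 37.9 zaxis [ 0.0087 -0.0052 -0.9999]
units [-0.04  -0.027  0.009] per8 [-0.005 -0.003  0.001] per16 [-0.002 -0.002  0.001] n 0.0 j [ 0.36  0.34  1.49 -0.01  1.3  -0.85]
```

Call:
send_rows(
  deltas=[0, 0, 0, 0, 0, 0, 0, 0, 0, 0, 0, 0, 0, 0, 0, 0, 0, 0, 0, 0, 0, 0, 0, 0, 0, 0, 0, 0, 0, 0, 0, 0],
  hand=75,
)

```text
time_s: 9.88
tool_pos: [0.5524, 0.2633, 0.0227]
eef_rot: [2.579, 1.777, 0.009]
contact_force: [0.4, 0.3, 0.9]
width: 0.0749
```

Call:
send_rows(
  deltas=[0, 0, -0.1, 0, 0, 0, -0.3, 0, 0, 0, -0.4, 0, 0, 0, -0.5, 0, 0, 0, -0.5, 0, 0, 0, -0.4, 0, 0, 0, -0.2, 0, 0, 0, 0, 0],
)

```text
time_s: 10.55
tool_pos: [0.5511, 0.2637, 0.1275]
eef_rot: [2.579, 1.777, 0.01]
contact_force: [-0.6, 0.4, 0.4]
width: 0.0747
```

```bash
python3 go.py .483 -.222 .12;python3 - <<'E'
from h import *
from bench import arm
d=arm.snapshot("wrist");im=d["color"][:,:,::-1].copy()
cv2.imwrite("pics/w5.png",im)
E
```

```text
t 10.55 pos [0.5511 0.2637 0.1275] F [-0.6  0.4  0.4] w 74.7 zaxis [ 0.0107 -0.0045 -0.9999]
units [-11.952   2.734   0.225] per8 [-1.494  0.342  0.028] per16 [-0.747  0.171  0.014] n 12.0 j [ 0.36  0.26  1.38 -0.01  1.49 -0.85]
```

View pics/w5.png

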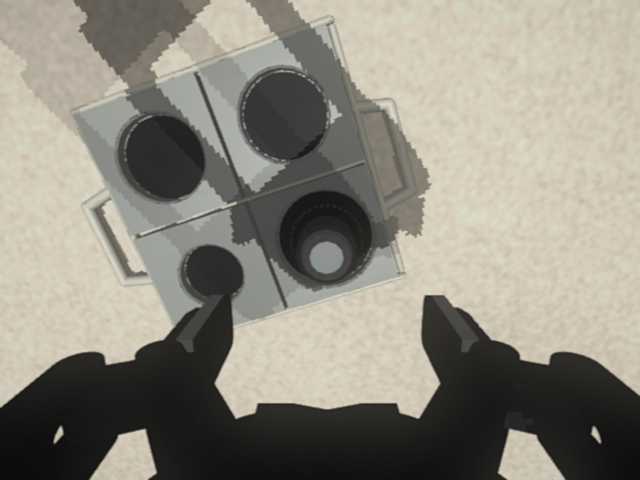

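Call:
send_rows(
  deltas=[-0.6, 0.15, 0, 0, -0.9, 0.2, 0, 0, -0.9, 0.2, 0, 0, -0.9, 0.2, 0, 0, -0.9, 0.2, 0, 0, -0.9, 0.2, 0, 0, -0.9, 0.2, 0, 0, -0.9, 0.2, 0, 0],
)

```text
time_s: 11.27
tool_pos: [0.5057, -0.0193, 0.1185]
eef_rot: [2.573, 1.802, -0.003]
contact_force: [0.7, -0.4, -0.5]
width: 0.075
```

Call:
send_rows(
  deltas=[-0.9, 0.2, 0, 0, -0.9, 0.2, 0, 0, -0.9, 0.2, 0, 0, -0.8, 0.2, 0, 0, -0.6, 0.15, 0, 0, -0.4, 0.1, 0, 0, -0.2, 0, 0, 0, 0, 0, 0, 0],
)

```text
time_s: 11.93
tool_pos: [0.4699, -0.2245, 0.1086]
eef_rot: [-2.572, -1.782, 0.02]
contact_force: [0.9, -0.1, -0.5]
width: 0.0748
```

```bash
python3 go.py .483 -.222 .12
```

```text
t 11.93 pos [ 0.4699 -0.2245  0.1086] F [ 0.9 -0.1 -0.5] w 74.8 zaxis [-0.0173  0.0031 -0.9998]
units [ 0.172  0.279 -0.29 ] per8 [ 0.022  0.035 -0.036] per16 [ 0.011  0.017 -0.018] n 0.3 j [-0.55  0.09  1.61 -0.01  1.45 -1.76]
```

Call:
send_rows(
  deltas=[0.1, 0.15, -0.05, 0, 0.06, 0.12, 0, 0, 0, 0, 0, 0, 0, 0, 0, 0, 0, 0, 0, 0, 0, 0, 0, 0, 0, 0, 0, 0, 0, 0, 0, 0],
)

```text
time_s: 12.6
tool_pos: [0.4844, -0.2151, 0.1089]
eef_rot: [-2.561, -1.789, 0.018]
contact_force: [0.1, -1.0, 0.0]
width: 0.0747
```

```bash
python3 go.py .483 -.222 .029;python3 - <<'E'
from h import *
from bench import arm
d=arm.snapshot("wrist");im=d["color"][:,:,::-1].copy()
for P in [(.4827,-.2225,.054)]:
    q=proj(d,P)[0];print(q);cv2.circle(im,tuple(int(round(v)) for v in q),2,(0,0,255),-1)
cv2.imwrite("pics/w6.png",im)
E
```

```text
t 12.6 pos [ 0.4844 -0.2151  0.1089] F [ 0.1 -1.   0. ] w 74.7 zaxis [-0.0196  0.0074 -0.9998]
units [-0.175  0.068  1.996] per8 [-0.022  0.009  0.249] per16 [-0.011  0.004  0.125] n 2.0 j [-0.52  0.11  1.59 -0.    1.46 -1.74]
[312.70973688 268.52819315]
```

View pics/w6.png

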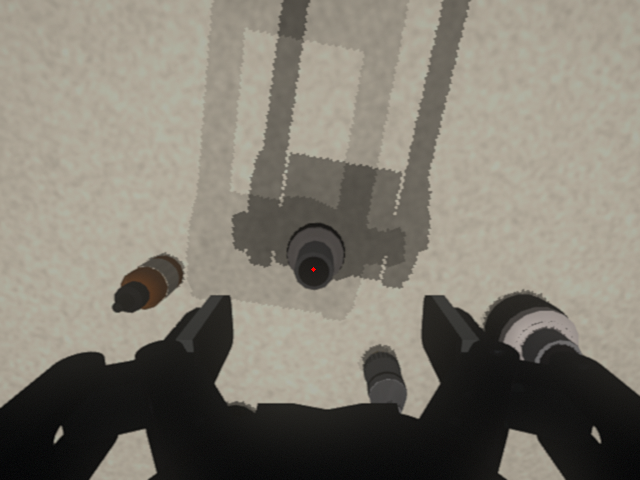

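Call:
send_rows(
  deltas=[-0.1, 0.05, 0.1, 0, -0.07, 0, 0.3, 0, 0, 0, 0.4, 0, 0, 0, 0.4, 0, 0, 0, 0.3, 0, 0, 0, 0.2, 0, 0, 0, 0.1, 0, 0, 0, 0, 0],
)

```text
time_s: 13.32
tool_pos: [0.481, -0.2242, 0.0299]
eef_rot: [-2.564, -1.786, 0.02]
contact_force: [-0.4, 0.0, 1.0]
width: 0.0752
```

```bash
python3 go.py .4827 -.2225 .029
```

```text
t 13.32 pos [ 0.481  -0.2242  0.0299] F [-0.4  0.   1. ] w 75.2 zaxis [-0.0202  0.0069 -0.9998]
units [0.055 0.027 0.021] per8 [0.007 0.003 0.003] per16 [0.003 0.002 0.001] n 0.1 j [-0.54  0.19  1.67 -0.    1.3  -1.76]
```

Call:
send_rows(
  deltas=[0.05, 0.03, 0.0, 0, 0, 0, 0, 0, 0, 0, 0, 0, 0, 0, 0, 0, 0, 0, 0, 0, 0, 0, 0, 0, 0, 0, 0, 0, 0, 0, 0, 0],
  hand=12,
)

```text
time_s: 13.98
tool_pos: [0.4847, -0.2237, 0.0324]
eef_rot: [-2.567, -1.789, 0.016]
contact_force: [-0.3, 0.4, -1.2]
width: 0.022
```

```bash
python3 go.py .4827 -.2225 .029;python3 - <<'E'
from h import *
from bench import arm
d=arm.snapshot("wrist");im=d["color"][:,:,::-1].copy()
cv2.imwrite("pics/w7.png",im)
d=arm.snapshot("scene");im=d["color"][:,:,::-1].copy()
cv2.imwrite("pics/s7.png",cv2.convertScaleAbs(cv2.resize(im[230:380,160:310],None,fx=4,fy=4),alpha=1.6))
E
```

```text
t 13.98 pos [ 0.4847 -0.2237  0.0324] F [-0.3  0.4 -1.2] w 22.0 zaxis [-0.0157  0.0043 -0.9999]
units [ 0.011 -0.055  0.087] per8 [ 0.001 -0.007  0.011] per16 [ 0.001 -0.003  0.005] n 0.1 j [-0.54  0.19  1.67 -0.    1.3  -1.75]
```

View pics/w7.png

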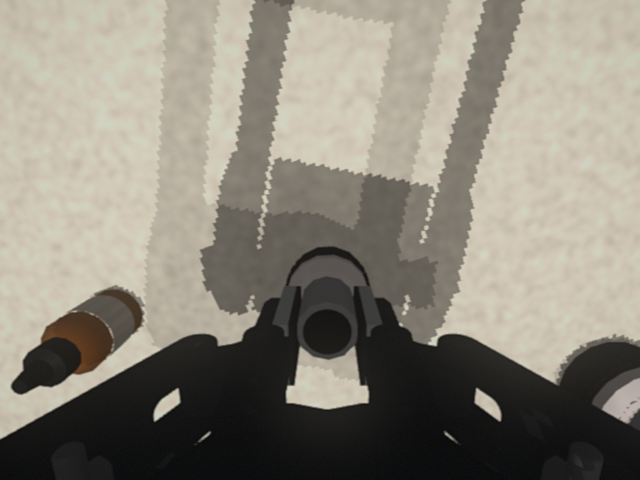

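View pics/s7.png

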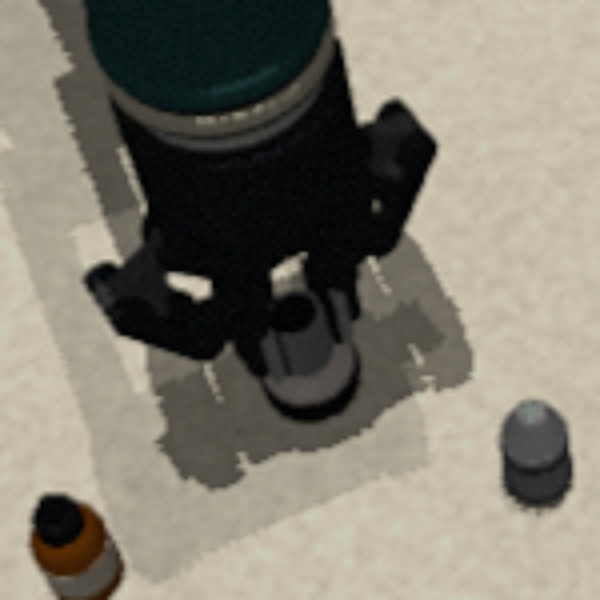

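Call:
send_rows(
  deltas=[0, 0, -0.1, 0, 0, 0, -0.2, 0, 0, 0, -0.4, 0, 0, 0, -0.4, 0, 0, 0, -0.4, 0, 0, 0, -0.3, 0, 0, 0, -0.1, 0, 0, 0, 0, 0],
)

```text
time_s: 14.75
tool_pos: [0.4852, -0.2237, 0.114]
eef_rot: [-2.566, -1.788, 0.018]
contact_force: [0.7, 1.0, -2.3]
width: 0.0214
```

```bash
python3 go.py .458 .179 .11
```

```text
t 14.75 pos [ 0.4852 -0.2237  0.114 ] F [ 0.7  1.  -2.3] w 21.4 zaxis [-0.0172  0.0051 -0.9998]
units [ 9.208 -4.126  0.164] per8 [ 1.151 -0.516  0.02 ] per16 [ 0.576 -0.258  0.01 ] n 9.2 j [-0.54  0.12  1.57 -0.    1.47 -1.75]
```

Call:
send_rows(
  deltas=[0.5, -0.2, 0, 0, 0.7, -0.3, 0, 0, 0.8, -0.4, 0, 0, 0.8, -0.4, 0, 0, 0.8, -0.4, 0, 0, 0.8, -0.4, 0, 0, 0.8, -0.4, 0, 0, 0.8, -0.3, 0, 0],
)

```text
time_s: 15.42
tool_pos: [0.4619, 0.043, 0.1117]
eef_rot: [-2.581, -1.769, 0.024]
contact_force: [0.5, 0.4, -1.1]
width: 0.0215
```

```bash
python3 go.py .458 .179 .11
```

```text
t 15.42 pos [0.4619 0.043  0.1117] F [ 0.5  0.4 -1.1] w 21.5 zaxis [-0.0198  0.0019 -0.9998]
units [ 3.136 -1.316  0.052] per8 [ 0.392 -0.164  0.006] per16 [ 0.196 -0.082  0.003] n 3.1 j [-0.03 -0.03  1.74  0.    1.46 -1.23]
```

Call:
send_rows(
  deltas=[0.7, -0.3, 0, 0, 0.7, -0.3, 0, 0, 0.6, -0.3, 0, 0, 0.5, -0.2, 0, 0, 0.3, -0.1, 0, 0, 0.2, -0.05, 0, 0, 0.1, 0, 0, 0, 0, 0, 0, 0],
)

```text
time_s: 16.08
tool_pos: [0.4535, 0.1899, 0.107]
eef_rot: [-2.567, -1.779, 0.034]
contact_force: [-0.4, 0.3, -1.5]
width: 0.0216
```

```bash
python3 go.py .458 .179 .06
```

```text
t 16.08 pos [0.4535 0.1899 0.107 ] F [-0.4  0.3 -1.5] w 21.6 zaxis [-0.0281  0.0025 -0.9996]
units [-0.206  0.233  1.171] per8 [-0.026  0.029  0.146] per16 [-0.013  0.015  0.073] n 1.2 j [ 0.27  0.04  1.68  0.01  1.46 -0.94]
```

Call:
send_rows(
  deltas=[-0.1, 0.12, 0.1, 0, -0.1, 0.11, 0.2, 0, 0, 0, 0.3, 0, 0, 0, 0.25, 0, 0, 0, 0.15, 0, 0, 0, 0.1, 0, 0, 0, 0, 0, 0, 0, 0, 0],
)

```text
time_s: 16.75
tool_pos: [0.4591, 0.1708, 0.057]
eef_rot: [-2.576, -1.769, 0.041]
contact_force: [0.2, 0.7, -0.9]
width: 0.0215
```

```bash
python3 go.py .458 .179 .040
```

```text
t 16.75 pos [0.4591 0.1708 0.057 ] F [ 0.2  0.7 -0.9] w 21.5 zaxis [-0.0309 -0.0015 -0.9995]
units [ 0.187 -0.088  0.426] per8 [ 0.023 -0.011  0.053] per16 [ 0.012 -0.006  0.027] n 0.4 j [ 0.24  0.08  1.74  0.01  1.36 -0.97]
```

Call:
send_rows(
  deltas=[0.1, -0.05, 0, 0, 0.08, -0.03, 0, 0, 0, 0, 0.07, 0, 0, 0, 0.08, 0, 0, 0, 0.08, 0, 0, 0, 0.05, 0, 0, 0, 0.0, 0, 0, 0, 0, 0],
)

```text
time_s: 17.42
tool_pos: [0.4597, 0.1805, 0.0467]
eef_rot: [-2.576, -1.772, 0.035]
contact_force: [0.2, -0.1, -0.3]
width: 0.0213
```

```bash
python3 go.py .458 .179 .040
```

```text
t 17.42 pos [0.4597 0.1805 0.0467] F [ 0.2 -0.1 -0.3] w 21.3 zaxis [-2.670e-02 -3.000e-04 -9.996e-01]
units [-0.049 -0.021  0.169] per8 [-0.006 -0.003  0.021] per16 [-0.003 -0.001  0.011] n 0.2 j [ 0.26  0.1   1.74  0.01  1.33 -0.95]
```

Call:
send_rows(
  deltas=[-0.02, 0, 0.04, 0, 0, 0, 0.04, 0, 0, 0, 0.04, 0, 0, 0, 0.03, 0, 0, 0, 0.02, 0, 0, 0, 0, 0, 0, 0, 0.0, 0, 0, 0, 0, 0],
)

```text
time_s: 18.08
tool_pos: [0.4598, 0.1796, 0.0403]
eef_rot: [-2.577, -1.772, 0.033]
contact_force: [0.2, -0.7, -1.3]
width: 0.0223
```

```bash
python3 go.py .458 .179 .040;python3 - <<'E'
from h import *
from bench import arm
d=arm.snapshot("scene");im=d["color"][:,:,::-1].copy()
cv2.imwrite("pics/s8.png",cv2.convertScaleAbs(cv2.resize(im[80:230,310:460],None,fx=4,fy=4),alpha=1.6))
E
```

```text
t 18.08 pos [0.4598 0.1796 0.0403] F [ 0.2 -0.7 -1.3] w 22.3 zaxis [-0.0252  0.     -0.9997]
units [-0.03  -0.036  0.008] per8 [-0.004 -0.004  0.001] per16 [-0.002 -0.002  0.001] n 0.0 j [ 0.25  0.1   1.75  0.01  1.32 -0.95]
```

View pics/s8.png

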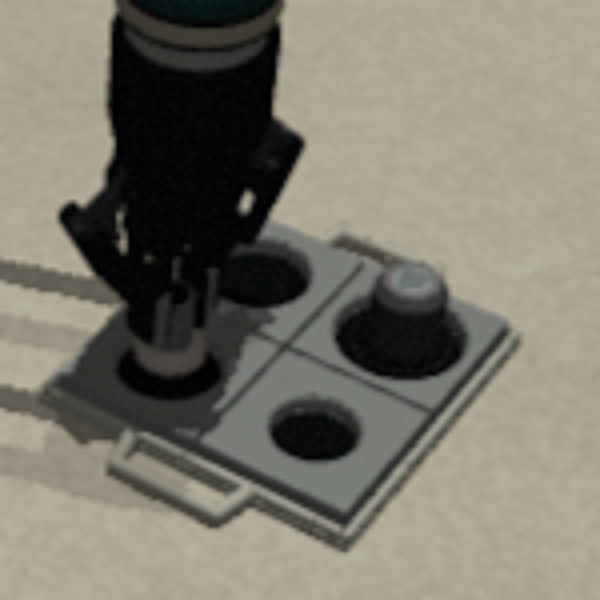

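Call:
send_rows(
  deltas=[-0.02, -0.02, 0.03, 0, 0, 0, 0.03, 0, 0, 0, 0.02, 0, 0, 0, 0.0, 0, 0, 0, 0.0, 0, 0, 0, 0, 0, 0, 0, 0.0, 0, 0, 0, 0, 0],
)

```text
time_s: 18.8
tool_pos: [0.46, 0.1796, 0.0402]
eef_rot: [-2.578, -1.773, 0.027]
contact_force: [0.0, -0.2, 0.4]
width: 0.0214
```

```bash
python3 go.py .458 .179 .040
```

```text
t 18.8 pos [0.46   0.1796 0.0402] F [ 0.  -0.2  0.4] w 21.4 zaxis [-0.0215  0.0012 -0.9998]
units [-0.031 -0.04   0.005] per8 [-0.004 -0.005  0.001] per16 [-0.002 -0.003  0.   ] n 0.0 j [ 0.25  0.1   1.75  0.01  1.31 -0.95]
```

Call:
send_rows(
  deltas=[0, 0, 0.03, 0, 0, 0, 0.03, 0, 0, 0, 0.03, 0, 0, 0, 0.03, 0, 0, 0, 0.03, 0, 0, 0, 0.03, 0, 0, 0, 0.03, 0, 0, 0, 0.03, 0],
)

```text
time_s: 19.47
tool_pos: [0.4601, 0.1796, 0.0401]
eef_rot: [-2.578, -1.774, 0.027]
contact_force: [-3.3, -1.4, 7.6]
width: 0.0219
```

```bash
python3 go.py .458 .179 .040
```

```text
t 19.47 pos [0.4601 0.1796 0.0401] F [-3.3 -1.4  7.6] w 21.9 zaxis [-2.120e-02  4.000e-04 -9.998e-01]
units [-0.033 -0.043  0.004] per8 [-0.004 -0.005  0.001] per16 [-0.002 -0.003  0.   ] n 0.0 j [ 0.25  0.1   1.75  0.01  1.31 -0.95]
```

Call:
send_rows(
  deltas=[0, 0, 0, 0, 0, 0, 0, 0, 0, 0, 0, 0, 0, 0, 0, 0, 0, 0, 0, 0, 0, 0, 0, 0, 0, 0, 0, 0, 0, 0, 0, 0],
  hand=65,
)

```text
time_s: 20.13
tool_pos: [0.4601, 0.1796, 0.0389]
eef_rot: [-2.578, -1.774, 0.027]
contact_force: [0.4, 0.1, 0.5]
width: 0.065
```

Call:
send_rows(
  deltas=[0, 0, -0.1, 0, 0, 0, -0.3, 0, 0, 0, -0.4, 0, 0, 0, -0.5, 0, 0, 0, -0.5, 0, 0, 0, -0.4, 0, 0, 0, -0.1, 0, 0, 0, 0, 0],
)

```text
time_s: 20.8
tool_pos: [0.4608, 0.1792, 0.1344]
eef_rot: [-2.576, -1.773, 0.034]
contact_force: [0.1, -0.1, -1.4]
width: 0.065
```

```bash
python3 go.py .5965 -.333 .13;python3 - <<'E'
from h import *
from bench import arm
d=arm.snapshot("wrist");im=d["color"][:,:,::-1].copy()
cv2.imwrite("pics/w9.png",im)
E
```

```text
t 20.8 pos [0.4608 0.1792 0.1344] F [ 0.1 -0.1 -1.4] w 65.0 zaxis [-2.550e-02 -7.000e-04 -9.997e-01]
units [-10.746   7.746   0.032] per8 [-1.343  0.968  0.004] per16 [-0.672  0.484  0.002] n 10.7 j [ 0.25  0.02  1.63  0.01  1.51 -0.95]
```

View pics/w9.png

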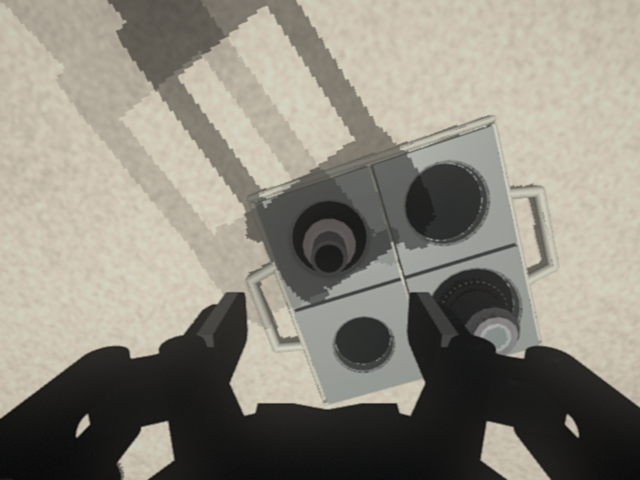

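Call:
send_rows(
  deltas=[-0.5, 0.35, 0, 0, -0.75, 0.55, 0, 0, -0.8, 0.58, 0, 0, -0.8, 0.58, 0, 0, -0.8, 0.58, 0, 0, -0.8, 0.58, 0, 0, -0.8, 0.58, 0, 0, -0.8, 0.58, 0, 0],
)

```text
time_s: 21.52
tool_pos: [0.5353, -0.1117, 0.12]
eef_rot: [-2.55, -1.786, 0.047]
contact_force: [0.5, 0.9, 0.2]
width: 0.065
```

```bash
python3 go.py .5965 -.333 .13
```

```text
t 21.52 pos [ 0.5353 -0.1117  0.12  ] F [0.5 0.9 0.2] w 65.0 zaxis [-0.0411  0.0056 -0.9991]
units [-4.678  3.316 -0.344] per8 [-0.585  0.415 -0.043] per16 [-0.292  0.207 -0.022] n 4.7 j [-0.31  0.16  1.52 -0.01  1.51 -1.53]
```

Call:
send_rows(
  deltas=[-0.7, 0.5, 0, 0, -0.7, 0.5, 0, 0, -0.7, 0.5, 0, 0, -0.7, 0.5, -0.05, 0, -0.6, 0.4, -0.05, 0, -0.4, 0.3, -0.05, 0, -0.2, 0.15, 0, 0, -0.1, 0.1, 0, 0],
)

```text
time_s: 22.18
tool_pos: [0.5843, -0.322, 0.104]
eef_rot: [-2.542, -1.761, 0.065]
contact_force: [0.2, -0.3, -0.9]
width: 0.0646
```

```bash
python3 go.py .5965 -.333 .11
```

```text
t 22.18 pos [ 0.5843 -0.322   0.104 ] F [ 0.2 -0.3 -0.9] w 64.6 zaxis [-0.0624  0.0159 -0.9979]
units [-0.152  0.371 -0.174] per8 [-0.019  0.046 -0.022] per16 [-0.009  0.023 -0.011] n 0.4 j [-0.58  0.44  1.19 -0.02  1.57 -1.79]
```

Call:
send_rows(
  deltas=[-0.08, 0.2, 0, 0, -0.07, 0.15, 0, 0, 0, 0, 0, 0, 0, 0, 0, 0, 0, 0, 0, 0, 0, 0, 0, 0, 0, 0, 0, 0, 0, 0, 0, 0],
)

```text
time_s: 22.85
tool_pos: [0.5941, -0.3267, 0.0984]
eef_rot: [-2.529, -1.761, 0.069]
contact_force: [0.1, 0.7, 0.3]
width: 0.0652
```

```bash
python3 go.py .5965 -.333 .029;python3 - <<'E'
from h import *
from bench import arm
d=arm.snapshot("wrist");im=d["color"][:,:,::-1].copy()
for P in [(.5965,-.3335,.054)]:
    q=proj(d,P)[0];print(q);cv2.circle(im,tuple(int(round(v)) for v in q),2,(0,0,255),-1)
cv2.imwrite("pics/w10.png",im)
E
```

```text
t 22.85 pos [ 0.5941 -0.3267  0.0984] F [0.1 0.7 0.3] w 65.2 zaxis [-0.0705  0.0229 -0.9972]
units [-0.123  0.24   1.721] per8 [-0.015  0.03   0.215] per16 [-0.008  0.015  0.108] n 1.7 j [-0.58  0.48  1.15 -0.02  1.59 -1.79]
[316.0127899  285.24493552]
```

View pics/w10.png

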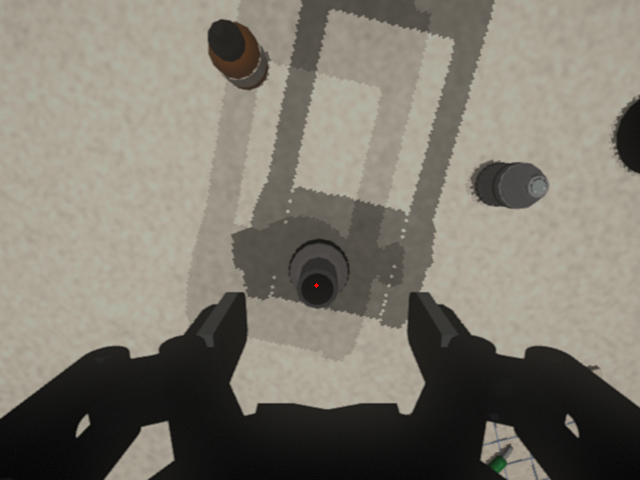

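Call:
send_rows(
  deltas=[-0.05, 0.1, 0.1, 0, -0.05, 0.1, 0.3, 0, 0, 0.04, 0.4, 0, 0, 0, 0.3, 0, 0, 0, 0.2, 0, 0, 0, 0.1, 0, 0, 0, 0.1, 0, 0, 0, 0, 0],
)

```text
time_s: 23.57
tool_pos: [0.5978, -0.3334, 0.032]
eef_rot: [-2.529, -1.761, 0.069]
contact_force: [-0.9, -0.5, -0.9]
width: 0.0647
```

```bash
python3 go.py .5965 -.333 .029
```

```text
t 23.57 pos [ 0.5978 -0.3334  0.032 ] F [-0.9 -0.5 -0.9] w 64.7 zaxis [-0.0703  0.0227 -0.9973]
units [-0.002 -0.029  0.077] per8 [-0.    -0.004  0.01 ] per16 [-0.    -0.002  0.005] n 0.1 j [-0.58  0.54  1.2  -0.02  1.47 -1.8 ]
```

Call:
send_rows(
  deltas=[0, -0.06, 0.06, 0, 0, 0, 0.03, 0, 0, 0, 0, 0, 0, 0, 0, 0, 0, 0, 0, 0, 0, 0, 0, 0, 0, 0, 0, 0, 0, 0, 0, 0],
  hand=12,
)

```text
time_s: 24.23
tool_pos: [0.5963, -0.3331, 0.0309]
eef_rot: [-2.533, -1.764, 0.067]
contact_force: [-0.4, 0.5, -0.5]
width: 0.0217
```

```bash
python3 go.py .5965 -.333 .029;python3 - <<'E'
from h import *
from bench import arm
d=arm.snapshot("wrist");im=d["color"][:,:,::-1].copy()
cv2.imwrite("pics/w11.png",im)
d=arm.snapshot("scene");im=d["color"][:,:,::-1].copy()
cv2.imwrite("pics/s11.png",cv2.convertScaleAbs(cv2.resize(im[310:460,160:310],None,fx=4,fy=4),alpha=1.6))
E
```

```text
t 24.23 pos [ 0.5963 -0.3331  0.0309] F [-0.4  0.5 -0.5] w 21.7 zaxis [-0.0666  0.0203 -0.9976]
units [0.005 0.008 0.046] per8 [0.001 0.001 0.006] per16 [0.    0.    0.003] n 0.0 j [-0.58  0.53  1.21 -0.02  1.47 -1.8 ]
```

View pics/w11.png

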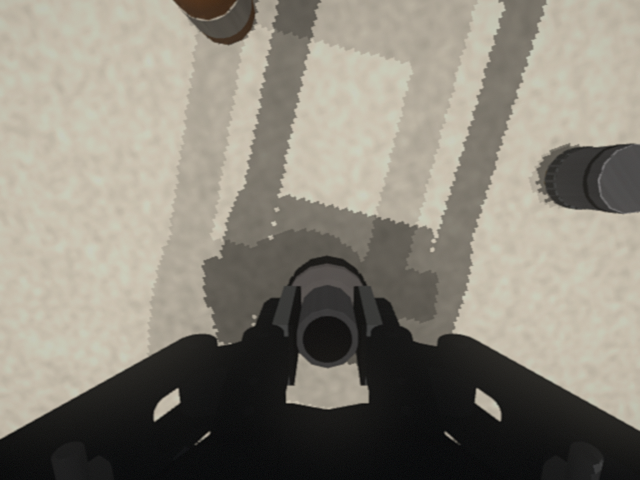

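View pics/s11.png

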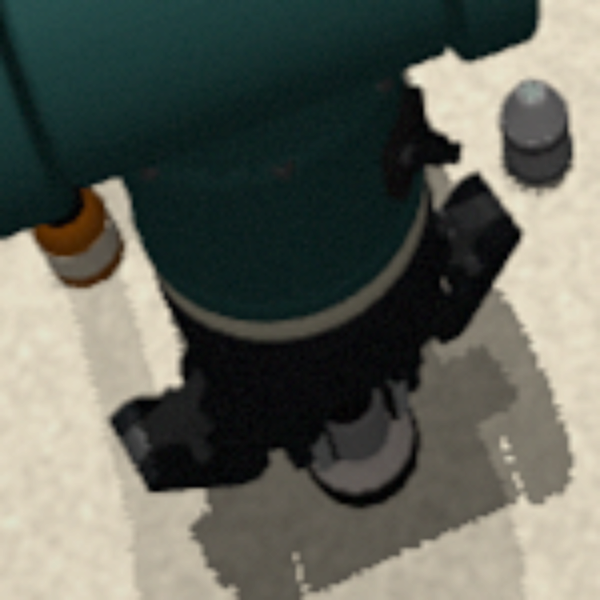

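Gripped at 21.7 mm. Lift, straight up (tool axis is tilted, so a touch of y too).

Call:
send_rows(
  deltas=[0, 0, -0.1, 0, 0, 0, -0.2, 0, 0, 0, -0.4, 0, 0, -0.05, -0.5, 0, 0, -0.1, -0.5, 0, 0, -0.1, -0.3, 0, 0, 0, -0.1, 0, 0, 0, 0, 0],
)

```text
time_s: 25.0
tool_pos: [0.5921, -0.331, 0.1207]
eef_rot: [-2.531, -1.763, 0.067]
contact_force: [0.3, 0.1, -0.4]
width: 0.0215
```

```bash
python3 go.py .4626 .2662 .12
```

```text
t 25.0 pos [ 0.5921 -0.331   0.1207] F [ 0.3  0.1 -0.4] w 21.5 zaxis [-0.068   0.0212 -0.9975]
units [12.883 -8.195  0.554] per8 [ 1.61  -1.024  0.069] per16 [ 0.805 -0.512  0.035] n 12.9 j [-0.58  0.46  1.12 -0.02  1.62 -1.8 ]
```

Call:
send_rows(
  deltas=[0.5, -0.3, 0, 0, 0.7, -0.45, 0, 0, 0.8, -0.55, 0, 0, 0.8, -0.55, 0, 0, 0.8, -0.55, 0, 0, 0.8, -0.55, 0, 0, 0.8, -0.55, 0, 0, 0.8, -0.55, 0, 0],
)

```text
time_s: 25.67
tool_pos: [0.5201, -0.0474, 0.1226]
eef_rot: [-2.542, -1.742, 0.076]
contact_force: [-0.2, -0.3, 0.2]
width: 0.0216
```

```bash
python3 go.py .4626 .2662 .12
```

```text
t 25.67 pos [ 0.5201 -0.0474  0.1226] F [-0.2 -0.3  0.2] w 21.6 zaxis [-0.0739  0.0211 -0.997 ]
units [ 6.795 -4.154  0.337] per8 [ 0.849 -0.519  0.042] per16 [ 0.425 -0.26   0.021] n 6.8 j [-0.2   0.13  1.55  0.01  1.54 -1.41]
```

Call:
send_rows(
  deltas=[0.8, -0.5, 0, 0, 0.8, -0.5, 0, 0, 0.8, -0.5, 0, 0, 0.8, -0.5, 0, 0, 0.8, -0.5, 0, 0, 0.8, -0.5, 0, 0, 0.7, -0.4, 0, 0, 0.4, -0.3, 0, 0],
)

```text
time_s: 26.33
tool_pos: [0.457, 0.2417, 0.126]
eef_rot: [-2.535, -1.74, 0.088]
contact_force: [0.3, 0.7, -1.6]
width: 0.0218
```

```bash
python3 go.py .4626 .2662 .12
```

```text
t 26.33 pos [0.457  0.2417 0.126 ] F [ 0.3  0.7 -1.6] w 21.8 zaxis [-0.084   0.0219 -0.9962]
units [ 0.624 -0.077  0.151] per8 [ 0.078 -0.01   0.019] per16 [ 0.039 -0.005  0.009] n 0.6 j [ 0.35  0.11  1.56  0.05  1.54 -0.86]
```

Call:
send_rows(
  deltas=[0.25, -0.05, 0, 0, 0.2, -0.03, 0, 0, 0.1, 0, 0.2, 0, 0.05, 0, 0.3, 0, 0, 0, 0.4, 0, 0, 0, 0.4, 0, 0, 0, 0.2, 0, 0, 0, 0.1, 0],
)

```text
time_s: 27.0
tool_pos: [0.4574, 0.2663, 0.0533]
eef_rot: [-2.536, -1.74, 0.095]
contact_force: [-0.6, -0.8, -1.1]
width: 0.0217
```

```bash
python3 go.py .461 .2666 .057
```

```text
t 27.0 pos [0.4574 0.2663 0.0533] F [-0.6 -0.8 -1.1] w 21.7 zaxis [-0.0872  0.018  -0.996 ]
units [ 0.037  0.074 -0.1  ] per8 [ 0.005  0.009 -0.012] per16 [ 0.002  0.005 -0.006] n 0.1 j [ 0.39  0.19  1.62  0.05  1.41 -0.82]
```

Call:
send_rows(
  deltas=[0.02, 0.05, 0, 0, 0.02, 0.03, 0.04, 0, 0, 0, 0.06, 0, 0, 0, 0.06, 0, 0, 0, 0.05, 0, 0, 0, 0.02, 0, 0, 0, 0, 0, 0, 0, 0, 0],
)

```text
time_s: 27.67
tool_pos: [0.4622, 0.2646, 0.0432]
eef_rot: [-2.54, -1.736, 0.094]
contact_force: [-0.2, 1.0, -0.8]
width: 0.0215
```

```bash
python3 go.py .461 .2666 .040;python3 - <<'E'
from h import *
from bench import arm
d=arm.snapshot("wrist");im=d["color"][:,:,::-1].copy()
cv2.imwrite("pics/w12.png",im)
d=arm.snapshot("scene");im=d["color"][:,:,::-1].copy()
cv2.imwrite("pics/s12.png",cv2.convertScaleAbs(cv2.resize(im[80:230,310:460],None,fx=4,fy=4),alpha=1.6))
E
```

```text
t 27.67 pos [0.4622 0.2646 0.0432] F [-0.2  1.  -0.8] w 21.5 zaxis [-0.086   0.0178 -0.9961]
units [ 0.036 -0.039  0.082] per8 [ 0.004 -0.005  0.01 ] per16 [ 0.002 -0.002  0.005] n 0.1 j [ 0.38  0.21  1.62  0.05  1.39 -0.83]
```

View pics/w12.png

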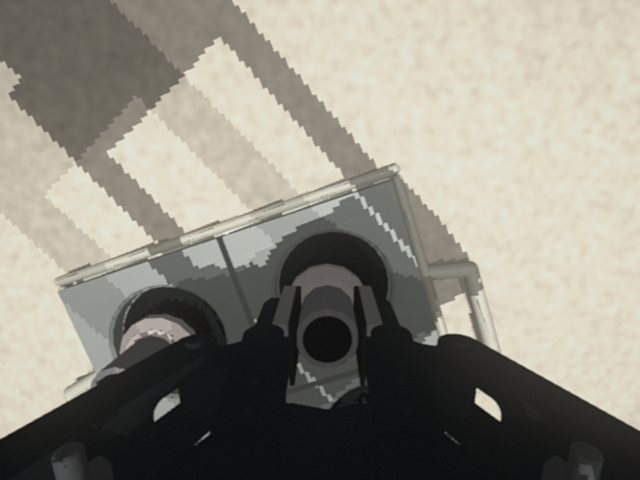

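View pics/s12.png

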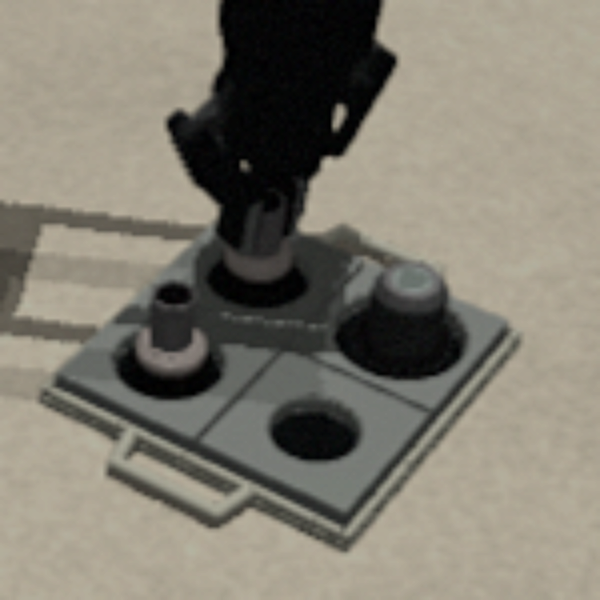

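Call:
send_rows(
  deltas=[0.03, -0.03, 0.03, 0, 0, 0, 0.04, 0, 0, 0, 0.04, 0, 0, 0, 0.03, 0, 0, 0, 0.03, 0, 0, 0, 0.02, 0, 0, 0, 0.02, 0, 0, 0, 0.02, 0],
)

```text
time_s: 28.43
tool_pos: [0.4614, 0.267, 0.0383]
eef_rot: [-2.541, -1.738, 0.09]
contact_force: [-2.1, -1.2, 5.7]
width: 0.0218
```

```bash
python3 go.py .461 .2666 .040
```

```text
t 28.43 pos [0.4614 0.267  0.0383] F [-2.1 -1.2  5.7] w 21.8 zaxis [-0.0832  0.0184 -0.9964]
units [-0.014 -0.01  -0.042] per8 [-0.002 -0.001 -0.005] per16 [-0.001 -0.001 -0.003] n 0.0 j [ 0.39  0.21  1.62  0.05  1.37 -0.82]
```

Call:
send_rows(
  deltas=[0, 0, 0.02, 0, 0, 0, 0.02, 0, 0, 0, 0.02, 0, 0, 0, 0.02, 0, 0, 0, 0.02, 0, 0, 0, 0.02, 0, 0, 0, 0.02, 0, 0, 0, 0.02, 0],
)

```text
time_s: 29.1
tool_pos: [0.4614, 0.267, 0.0383]
eef_rot: [-2.541, -1.739, 0.087]
contact_force: [-1.8, -2.0, 5.8]
width: 0.0215
```

Call:
send_rows(
  deltas=[0, 0, 0, 0, 0, 0, 0, 0, 0, 0, 0, 0, 0, 0, 0, 0, 0, 0, 0, 0, 0, 0, 0, 0, 0, 0, 0, 0, 0, 0, 0, 0],
  hand=50,
)

```text
time_s: 29.77
tool_pos: [0.4612, 0.2671, 0.0362]
eef_rot: [-2.541, -1.739, 0.088]
contact_force: [0.6, -0.0, 0.3]
width: 0.0498
```

```bash
python3 go.py .5842 -.2101 .12;python3 - <<'E'
from h import *
from bench import arm
d=arm.snapshot("scene");im=d["color"][:,:,::-1].copy()
cv2.imwrite("pics/s13.png",cv2.convertScaleAbs(cv2.resize(im[80:230,310:460],None,fx=4,fy=4),alpha=1.6))
E
```

```text
t 29.77 pos [0.4612 0.2671 0.0362] F [ 0.6 -0.   0.3] w 49.8 zaxis [-0.0819  0.0186 -0.9965]
units [-10.034   6.992  -2.561] per8 [-1.254  0.874 -0.32 ] per16 [-0.627  0.437 -0.16 ] n 10.0 j [ 0.39  0.22  1.63  0.05  1.37 -0.82]
```

View pics/s13.png

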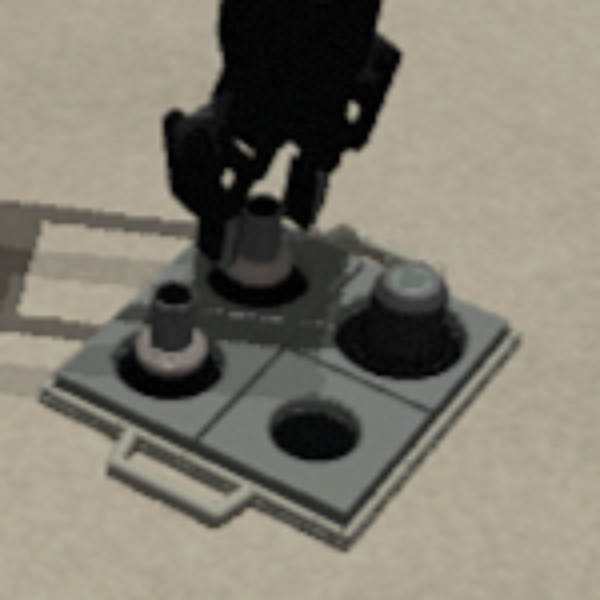

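Lift vertically: the tool axis is tilted, so up 85 mm needs about z -2.1 and y -0.18.

Call:
send_rows(
  deltas=[0, -0.01, -0.1, 0, 0, -0.03, -0.3, 0, 0, -0.03, -0.4, 0, 0, -0.04, -0.5, 0, 0, -0.04, -0.5, 0, 0, -0.03, -0.4, 0, 0, 0, -0.1, 0, 0, 0, 0, 0],
)

```text
time_s: 30.48
tool_pos: [0.4619, 0.2681, 0.1373]
eef_rot: [-2.541, -1.739, 0.086]
contact_force: [0.8, 0.0, -0.7]
width: 0.0497
```

```bash
python3 go.py .5842 -.2101 .13;python3 - <<'E'
from h import *
from bench import arm
d=arm.snapshot("wrist");im=d["color"][:,:,::-1].copy()
cv2.imwrite("pics/w14.png",im)
E
```

```text
t 30.48 pos [0.4619 0.2681 0.1373] F [ 0.8  0.  -0.7] w 49.7 zaxis [-0.0809  0.019  -0.9965]
units [-10.036   7.175  -0.293] per8 [-1.254  0.897 -0.037] per16 [-0.627  0.448 -0.018] n 10.0 j [ 0.39  0.13  1.51  0.05  1.57 -0.81]
```

View pics/w14.png

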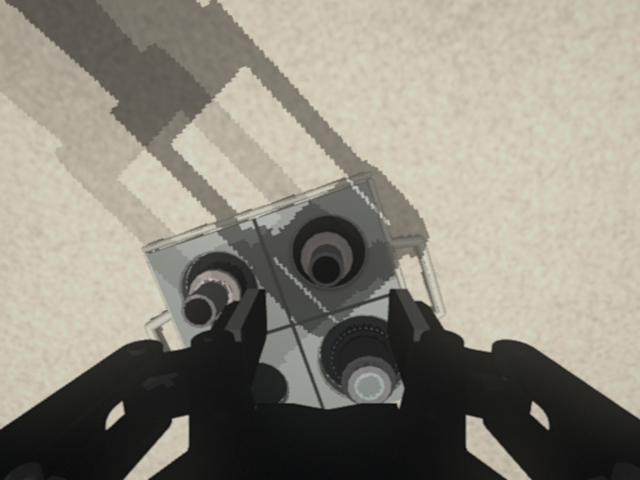

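Call:
send_rows(
  deltas=[-0.5, 0.35, 0, 0, -0.7, 0.5, -0.03, 0, -0.8, 0.57, -0.03, 0, -0.8, 0.57, -0.03, 0, -0.8, 0.57, -0.03, 0, -0.8, 0.57, -0.03, 0, -0.8, 0.57, -0.03, 0, -0.8, 0.57, -0.03, 0],
  hand=70,
)

```text
time_s: 31.2
tool_pos: [0.5319, -0.0202, 0.1249]
eef_rot: [-2.517, -1.754, 0.099]
contact_force: [1.3, -0.1, 0.6]
width: 0.0702
```

```bash
python3 go.py .5842 -.2101 .13
```

```text
t 31.2 pos [ 0.5319 -0.0202  0.1249] F [ 1.3 -0.1  0.6] w 70.2 zaxis [-0.0939  0.0222 -0.9953]
units [-4.004  2.847 -0.356] per8 [-0.5    0.356 -0.045] per16 [-0.25   0.178 -0.022] n 4.0 j [-0.15  0.16  1.5   0.01  1.57 -1.37]
```

Call:
send_rows(
  deltas=[-0.7, 0.5, -0.05, 0, -0.7, 0.5, -0.05, 0, -0.7, 0.5, -0.05, 0, -0.6, 0.45, -0.05, 0, -0.5, 0.35, -0.05, 0, -0.35, 0.25, -0.05, 0, -0.2, 0.15, -0.05, 0, -0.1, 0.1, 0, 0],
)

```text
time_s: 31.87
tool_pos: [0.5793, -0.2203, 0.1159]
eef_rot: [-2.513, -1.731, 0.118]
contact_force: [0.8, -0.3, 0.4]
width: 0.0699
```

```bash
python3 go.py .5842 -.2101 .11;python3 - <<'E'
from h import *
from bench import arm
d=arm.snapshot("wrist");im=d["color"][:,:,::-1].copy()
for P in [(.5842,-.2101,.056)]:
    q=proj(d,P)[0];print(q);cv2.circle(im,tuple(int(round(v)) for v in q),2,(0,0,255),-1)
cv2.imwrite("pics/w15.png",im)
E
```

```text
t 31.87 pos [ 0.5793 -0.2203  0.1159] F [ 0.8 -0.3  0.4] w 69.9 zaxis [-0.1134  0.0283 -0.9931]
units [0.284 0.041 0.14 ] per8 [0.035 0.005 0.018] per16 [0.018 0.003 0.009] n 0.3 j [-0.44  0.37  1.26 -0.02  1.62 -1.65]
[346.97954887 275.54518628]
```

View pics/w15.png

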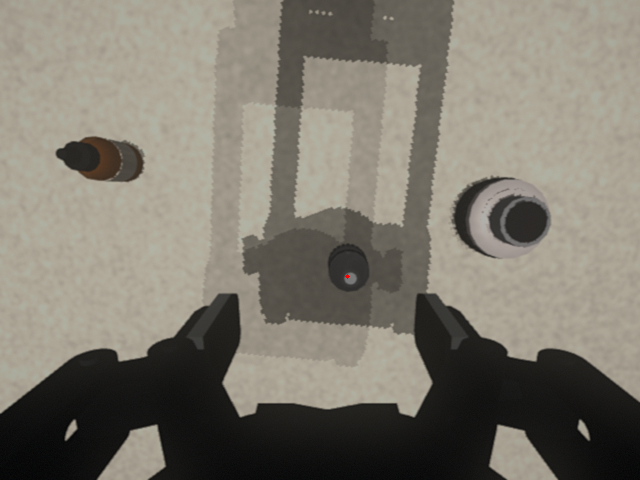

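```bash
python3 go.py .582 -.2096 .016
```

```text
t 31.92 pos [ 0.5793 -0.2207  0.1153] F [ 0.6 -1.1 -0.5] w 70.0 zaxis [-0.1138  0.0279 -0.9931]
units [0.32  0.253 2.466] per8 [0.04  0.032 0.308] per16 [0.02  0.016 0.154] n 2.5 j [-0.44  0.37  1.26 -0.02  1.62 -1.65]
```

Call:
send_rows(
  deltas=[0.15, 0.05, 0.1, 0, 0.1, 0.05, 0.3, 0, 0.05, 0.05, 0.4, 0, 0, 0.05, 0.5, 0, 0, 0.05, 0.4, 0, 0, 0, 0.3, 0, 0, 0, 0.1, 0, 0, 0, 0.05, 0],
)

```text
time_s: 32.58
tool_pos: [0.5828, -0.1958, 0.0196]
eef_rot: [-2.497, -1.743, 0.118]
contact_force: [0.5, -0.2, -0.5]
width: 0.07
```

```bash
python3 go.py .582 -.2096 .014
```

```text
t 32.58 pos [ 0.5828 -0.1958  0.0196] F [ 0.5 -0.2 -0.5] w 70.0 zaxis [-0.1176  0.0331 -0.9925]
units [-0.33   0.116  0.13 ] per8 [-0.041  0.014  0.016] per16 [-0.021  0.007  0.008] n 0.3 j [-0.41  0.44  1.37 -0.02  1.45 -1.62]
```

Call:
send_rows(
  deltas=[-0.15, 0.05, 0.05, 0, -0.13, 0.04, 0.04, 0, -0.03, 0, 0.03, 0, 0, 0, 0, 0, 0, 0, 0, 0, 0, 0, 0, 0, 0, 0, 0, 0, 0, 0, 0, 0],
)

```text
time_s: 33.25
tool_pos: [0.5832, -0.2088, 0.017]
eef_rot: [-2.499, -1.748, 0.114]
contact_force: [0.4, 0.2, -0.1]
width: 0.0698
```

```bash
python3 go.py .582 -.2096 .014;python3 - <<'E'
from h import *
from bench import arm
d=arm.snapshot("wrist");im=d["color"][:,:,::-1].copy()
cv2.imwrite("pics/w16.png",im)
E
```

```text
t 33.25 pos [ 0.5832 -0.2088  0.017 ] F [ 0.4  0.2 -0.1] w 69.8 zaxis [-0.1127  0.031  -0.9931]
units [-0.027 -0.012  0.078] per8 [-0.003 -0.001  0.01 ] per16 [-0.002 -0.001  0.005] n 0.1 j [-0.43  0.45  1.37 -0.02  1.44 -1.64]
```

View pics/w16.png

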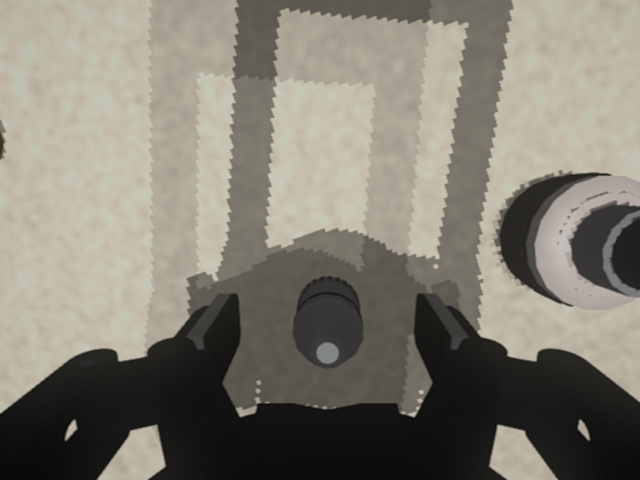

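Call:
send_rows(
  deltas=[0, 0, 0.06, 0, 0, 0, 0.04, 0, 0, 0, 0, 0, 0, 0, 0, 0, 0, 0, 0, 0, 0, 0, 0, 0, 0, 0, 0, 0, 0, 0, 0, 0],
  hand=15,
)

```text
time_s: 33.97
tool_pos: [0.5831, -0.2087, 0.0134]
eef_rot: [-2.499, -1.749, 0.113]
contact_force: [-0.3, 0.2, 0.8]
width: 0.0247
```

```bash
python3 go.py .582 -.2096 .014;python3 - <<'E'
from h import *
from bench import arm
d=arm.snapshot("wrist");im=d["color"][:,:,::-1].copy()
cv2.imwrite("pics/w17.png",im)
d=arm.snapshot("scene");im=d["color"][:,:,::-1].copy()
cv2.imwrite("pics/s17.png",cv2.convertScaleAbs(cv2.resize(im[240:390,210:360],None,fx=4,fy=4),alpha=1.6))
E
```

```text
t 33.97 pos [ 0.5831 -0.2087  0.0134] F [-0.3  0.2  0.8] w 24.7 zaxis [-0.1116  0.0304 -0.9933]
units [-0.03  -0.02  -0.012] per8 [-0.004 -0.003 -0.002] per16 [-0.002 -0.001 -0.001] n 0.0 j [-0.43  0.45  1.37 -0.02  1.44 -1.64]
```

View pics/w17.png

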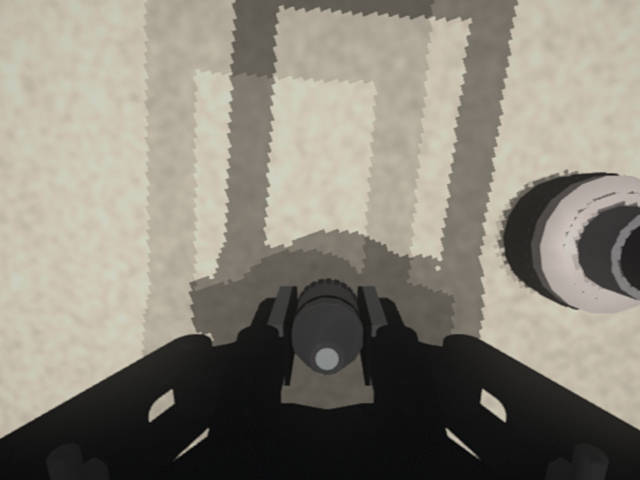

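View pics/s17.png

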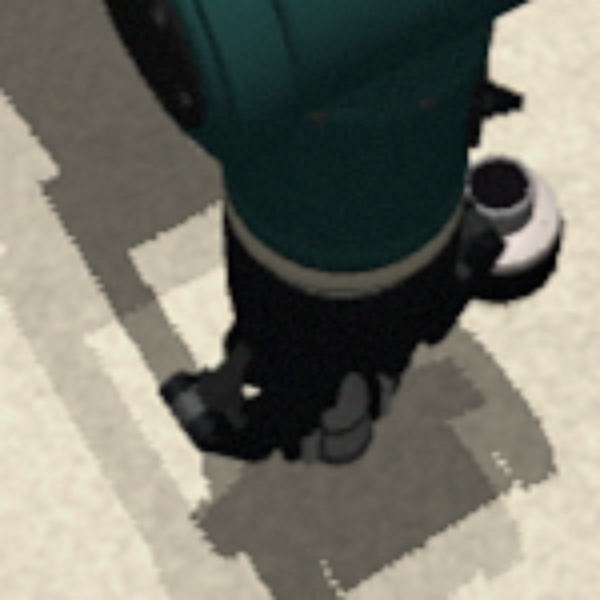

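Call:
send_rows(
  deltas=[0, -0.01, -0.1, 0, 0, -0.02, -0.2, 0, 0, -0.04, -0.4, 0, 0, -0.06, -0.5, 0, 0, -0.06, -0.5, 0, 0, -0.05, -0.4, 0, 0, -0.02, -0.2, 0, 0, 0, -0.05, 0],
)

```text
time_s: 34.73
tool_pos: [0.5819, -0.2069, 0.1114]
eef_rot: [-2.494, -1.745, 0.118]
contact_force: [1.0, -0.4, -2.0]
width: 0.0245
```

```bash
python3 go.py .543 .175 .11
```

```text
t 34.73 pos [ 0.5819 -0.2069  0.1114] F [ 1.  -0.4 -2. ] w 24.5 zaxis [-0.118   0.0337 -0.9924]
units [ 8.638 -4.155  0.471] per8 [ 1.08  -0.519  0.059] per16 [ 0.54  -0.26   0.029] n 8.6 j [-0.42  0.37  1.27 -0.02  1.62 -1.64]
```

Call:
send_rows(
  deltas=[0.5, -0.2, 0.03, 0, 0.7, -0.35, 0.03, 0, 0.8, -0.4, 0.03, 0, 0.8, -0.4, 0.03, 0, 0.8, -0.4, 0.03, 0, 0.8, -0.4, 0.03, 0, 0.8, -0.4, 0.03, 0, 0.8, -0.4, 0.03, 0],
)

```text
time_s: 35.4
tool_pos: [0.5523, 0.0603, 0.1097]
eef_rot: [-2.509, -1.726, 0.124]
contact_force: [-0.1, -0.5, -0.6]
width: 0.0247
```

```bash
python3 go.py .543 .175 .11
```

```text
t 35.4 pos [0.5523 0.0603 0.1097] F [-0.1 -0.5 -0.6] w 24.7 zaxis [-0.1197  0.0308 -0.9923]
units [ 2.596 -1.236  0.109] per8 [ 0.324 -0.154  0.014] per16 [ 0.162 -0.077  0.007] n 2.6 j [-0.01  0.24  1.45  0.03  1.58 -1.22]
```

Call:
send_rows(
  deltas=[0.6, -0.3, 0.02, 0, 0.6, -0.3, 0.02, 0, 0.5, -0.25, 0.02, 0, 0.35, -0.15, 0, 0, 0.2, -0.1, 0, 0, 0.1, 0, 0, 0, 0.05, 0, 0, 0, 0, 0, 0, 0],
)

```text
time_s: 36.07
tool_pos: [0.5389, 0.1782, 0.1059]
eef_rot: [-2.495, -1.735, 0.137]
contact_force: [-0.1, -0.0, -1.7]
width: 0.0247
```

```bash
python3 go.py .543 .175 .045
```

```text
t 36.07 pos [0.5389 0.1782 0.1059] F [-0.1 -0.  -1.7] w 24.7 zaxis [-0.1303  0.0304 -0.991 ]
units [-0.014  0.326  1.493] per8 [-0.002  0.041  0.187] per16 [-0.001  0.02   0.093] n 1.5 j [ 0.19  0.27  1.42  0.05  1.58 -1.03]
```

Call:
send_rows(
  deltas=[0, 0.1, 0.1, 0, 0, 0.1, 0.25, 0, 0, 0.08, 0.35, 0, 0, 0.03, 0.35, 0, 0, 0, 0.25, 0, 0, 0, 0.1, 0, 0, 0, 0.05, 0, 0, 0, 0, 0],
)

```text
time_s: 36.73
tool_pos: [0.5453, 0.1678, 0.0401]
eef_rot: [-2.504, -1.724, 0.14]
contact_force: [0.3, -0.3, -0.8]
width: 0.0246
```

```bash
python3 go.py .543 .175 .0226;python3 - <<'E'
from h import *
from bench import arm
d=arm.snapshot("wrist");im=d["color"][:,:,::-1].copy()
cv2.imwrite("pics/w18.png",im)
d=arm.snapshot("scene");im=d["color"][:,:,::-1].copy()
cv2.imwrite("pics/s18.png",cv2.convertScaleAbs(cv2.resize(im[80:230,310:460],None,fx=4,fy=4),alpha=1.6))
E
```

```text
t 36.73 pos [0.5453 0.1678 0.0401] F [ 0.3 -0.3 -0.8] w 24.6 zaxis [-0.1311  0.0285 -0.991 ]
units [ 0.158 -0.059  0.445] per8 [ 0.02  -0.007  0.056] per16 [ 0.01  -0.004  0.028] n 0.4 j [ 0.17  0.33  1.48  0.05  1.46 -1.04]
```

View pics/w18.png

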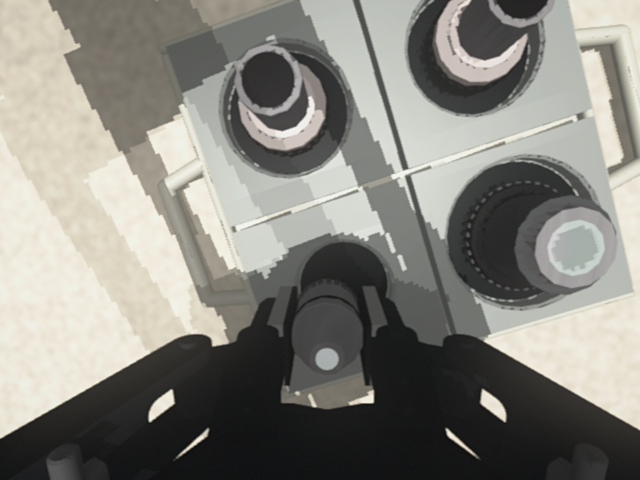

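View pics/s18.png

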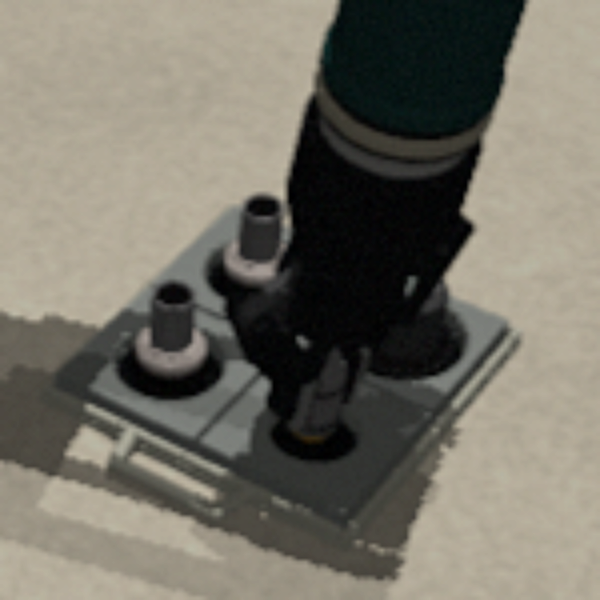

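Call:
send_rows(
  deltas=[0.08, -0.03, 0, 0, 0.06, -0.02, 0, 0, 0, 0, 0.06, 0, 0, 0, 0.08, 0, 0, 0, 0.08, 0, 0, 0, 0.05, 0, 0, 0, 0, 0, 0, 0, 0, 0],
)

```text
time_s: 37.5
tool_pos: [0.5468, 0.1763, 0.0332]
eef_rot: [-2.506, -1.728, 0.128]
contact_force: [0.1, -0.5, -1.2]
width: 0.0249
```

```bash
python3 go.py .543 .175 .0226
```

```text
t 37.5 pos [0.5468 0.1763 0.0332] F [ 0.1 -0.5 -1.2] w 24.9 zaxis [-0.1222  0.0302 -0.992 ]
units [-0.059 -0.044  0.273] per8 [-0.007 -0.006  0.034] per16 [-0.004 -0.003  0.017] n 0.3 j [ 0.18  0.34  1.49  0.05  1.44 -1.03]
```

Call:
send_rows(
  deltas=[-0.04, -0.03, 0.05, 0, 0, 0, 0.06, 0, 0, 0, 0.06, 0, 0, 0, 0.05, 0, 0, 0, 0.04, 0, 0, 0, 0.0, 0, 0, 0, 0, 0, 0, 0, 0, 0],
)

```text
time_s: 38.17
tool_pos: [0.5438, 0.1752, 0.0225]
eef_rot: [-2.507, -1.728, 0.127]
contact_force: [1.1, 1.1, 0.7]
width: 0.0249
```

```bash
python3 go.py .543 .175 .0226
```

```text
t 38.17 pos [0.5438 0.1752 0.0225] F [1.1 1.1 0.7] w 24.9 zaxis [-0.1216  0.0304 -0.9921]
units [-0.012 -0.018  0.   ] per8 [-0.001 -0.002  0.   ] per16 [-0.001 -0.001  0.   ] n 0.0 j [ 0.18  0.34  1.5   0.05  1.41 -1.04]
```

Call:
send_rows(
  deltas=[0, 0, 0.02, 0, 0, 0, 0.02, 0, 0, 0, 0.02, 0, 0, 0, 0.02, 0, 0, 0, 0.02, 0, 0, 0, 0.02, 0, 0, 0, 0.02, 0, 0, 0, 0.02, 0],
)

```text
time_s: 38.83
tool_pos: [0.5439, 0.1752, 0.0224]
eef_rot: [-2.508, -1.73, 0.124]
contact_force: [-2.3, -0.6, 5.4]
width: 0.0254
```

```bash
python3 go.py .543 .175 .0226;python3 - <<'E'
from h import *
from bench import arm
d=arm.snapshot("wrist");im=d["color"][:,:,::-1].copy()
cv2.imwrite("pics/w19.png",im)
E
```

```text
t 38.83 pos [0.5439 0.1752 0.0224] F [-2.3 -0.6  5.4] w 25.4 zaxis [-0.119   0.0301 -0.9924]
units [-0.013 -0.019 -0.002] per8 [-0.002 -0.002 -0.   ] per16 [-0.001 -0.001 -0.   ] n 0.0 j [ 0.18  0.34  1.51  0.05  1.41 -1.04]
```

View pics/w19.png

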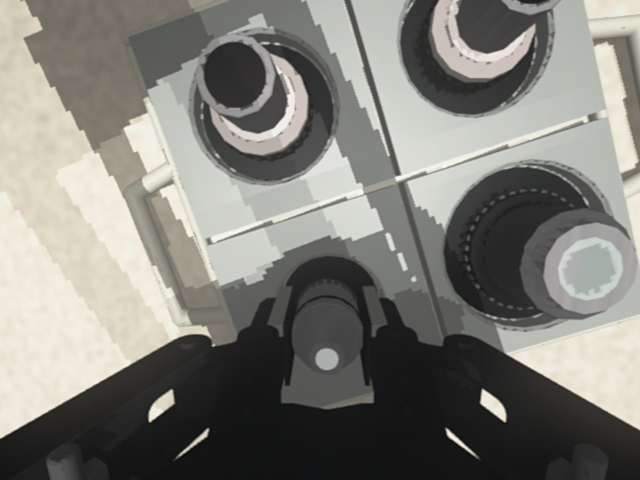

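Call:
send_rows(
  deltas=[0, 0, 0, 0, 0, 0, 0, 0, 0, 0, -0.02, 0, 0, 0, -0.03, 0, 0, 0, -0.03, 0, 0, 0, 0, 0, 0, 0, 0, 0, 0, 0, 0, 0],
  hand=48,
)

```text
time_s: 39.55
tool_pos: [0.5444, 0.1753, 0.0238]
eef_rot: [-2.508, -1.729, 0.123]
contact_force: [-0.1, 0.2, 0.2]
width: 0.0479
```

Call:
send_rows(
  deltas=[0, -0.01, -0.1, 0, 0, -0.03, -0.3, 0, 0, -0.05, -0.4, 0, 0, -0.06, -0.5, 0, 0, -0.06, -0.5, 0, 0, -0.05, -0.4, 0, 0, -0.04, -0.4, 0, 0, 0, -0.2, 0],
)

```text
time_s: 40.22
tool_pos: [0.545, 0.176, 0.1439]
eef_rot: [-2.506, -1.728, 0.129]
contact_force: [0.3, -0.3, -0.2]
width: 0.0481
```

```bash
python3 go.py .543 .175 .18;python3 - <<'E'
from h import *
from bench import arm
for n in ["wrist","scene","top"]:
    d=arm.snapshot(n);im=d["color"][:,:,::-1].copy()
    if n=="scene": im=cv2.convertScaleAbs(cv2.resize(im[80:230,310:460],None,fx=4,fy=4),alpha=1.6)
    cv2.imwrite(f"pics/{n}20.png",im)
E
```

```text
t 40.22 pos [0.545  0.176  0.1439] F [ 0.3 -0.3 -0.2] w 48.1 zaxis [-0.1228  0.0298 -0.992 ]
units [-0.055 -0.152 -0.889] per8 [-0.007 -0.019 -0.111] per16 [-0.003 -0.009 -0.056] n 0.9 j [ 0.18  0.25  1.36  0.05  1.64 -1.02]
```

View pics/wrist20.png

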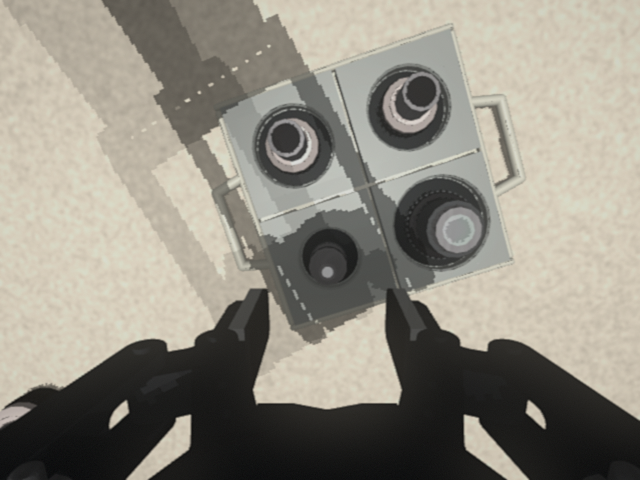

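View pics/scene20.png

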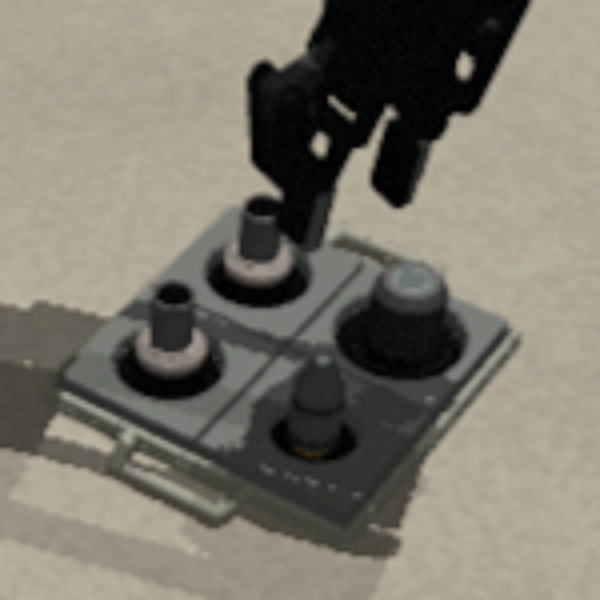

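Call:
send_rows(
  deltas=[0, -0.2, -0.3, 0, 0, -0.5, -0.3, 0, 0, -0.6, -0.2, 0, 0, -0.6, -0.2, 0, 0, -0.6, -0.1, 0, 0, -0.5, 0, 0, 0, -0.2, 0, 0, 0, 0, 0, 0],
)

```text
time_s: 41.03
tool_pos: [0.4204, 0.2203, 0.1981]
eef_rot: [-2.5, -1.719, 0.161]
contact_force: [-0.5, 0.0, 0.7]
width: 0.0479
```

```bash
python3 go.py .543 .175 .18;python3 - <<'E'
from h import *
from bench import arm
d=arm.snapshot("top");im=d["color"][:,:,::-1].copy()
for P in [(.5908,-.1027,.05),(.4627,-.3274,.06)]:
    q=proj(d,P)[0];cv2.circle(im,tuple(int(round(v)) for v in q),1,(0,0,255),-1)
cv2.imwrite("pics/top21.png",im)
E
```

```text
t 41.03 pos [0.4204 0.2203 0.1981] F [-0.5  0.   0.7] w 47.9 zaxis [-0.1455  0.0254 -0.989 ]
units [ 0.045  3.298 -0.028] per8 [ 0.006  0.412 -0.003] per16 [ 0.003  0.206 -0.002] n 3.3 j [ 0.32  0.02  1.52  0.07  1.74 -0.88]
```

View pics/top21.png

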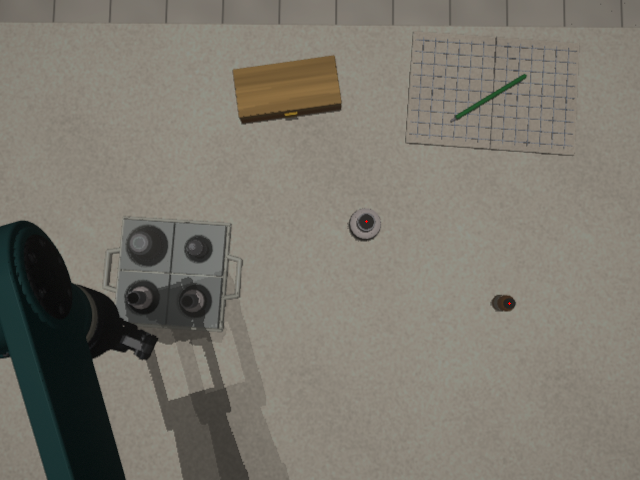

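The top view shows all four parts standing in their wells: condenser (145,243), eyepieces (140,297) and (192,299), objective (198,248). The stereo eyepiece (365,223) and the oil bottle (504,302) have not moved.

```bash
python3 -c "
from bench import arm
print(arm.finish_job())"
```

```text
the job is handed in; nothing more can be done
None
```

All four optics are standing upright in the tray: the condenser in the widest well, the eyepieces in the two middle wells, and the objective in the narrowest. They went in in that order, and I handed the job in at about 41 s.

- **Setting down:** I lowered each part until the tool stopped moving down and the upward force rose (2 to 8 N), then opened the fingers.
- **Last checks:** The final wrist, scene and top pictures show all four parts standing in their wells. The stereo eyepiece and oil bottle are at their original positions, and the gripper is clear of everything.
- **Tool tilt:** The tool slowly leaned over during the moves, to about 7° by the last placement. No check failed because of it. Between grasp and release the lean changed by only about 1° or less for every part. I judged flatness only from the pictures and the force at contact, not by measuring it.

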